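Put the bench timer on its mat and wind its dial

ROBOT

A 7-joint arm with a two-finger parallel gripper is mounted at the origin on the work surface. World frame = base frame: x ahead of the robot, y to its left, z up, the work surface at z = 0. Lengths are in m, angles in rad, forces in N, time in s.
With the tool pointing down it reaches from about 0.4 to 0.9 m from the base axis. Payload 5.5 kg.
Tool frame: the origin (TCP) lies between the finger pads; the fingertips stand 22 mm ahead of it and the grasp point (between the pads) lies 3 mm ahead of it; y points along the fingers, x is the direction in which the jaws open and shut, and the axes are right-handed (so a half turn about y gives the same grasp; the last joint's range is limited). The gripper opens to 85 mm and grips with 20 to 120 N. Pads are 22 mm wide; open, the fingers measure 114 mm over their backs; the gripper's body (76 mm by 85 mm) begins 54 mm behind the grasp point. The pads swing forward as they close: fully open they stand 13 mm farther back than shut.
Start: joints at [-0.878, 0.501, -0.427, 1.55, 0.221, 1.138, -0.21], TCP at [0.271, 0.591, 0.253] pointing down, gripper open.
Joint ranges: [-2.88, 2.88], [-0.31, 2.03], [-1.54, 1.56], [0.2, 2.42], [-1.41, 4.55], [0.19, 2.02], [-2.57, 2.57]. Speed limits (rad/s): [2.57, 2.57, 3.14, 3.14, 3.14, 3.14, 3.14].

INTERFACE

Orientations are given as [roll, pitch, yaw] about the fixed x, y, z axes, in that order (R = Rz(yaw) Ry(pitch) Rx(roll)).
In Python, from station import r gives the robot as it stands. The module is installed in compiled form; this text tells all that it offers.
- The arm moves only by the shell command python3 -m inch 'ROWS' [OPENING] [FORCE]. ROWS is JSON, a list that holds one entry, the list of rows, each a list of 4 numbers: the shift along the tool's x, y, z in m, then the turn about the tool's y in rad. In form: [[[x, y, z, yaw], ...]]. A call has 1 to 12 rows; each row is the pose to reach, as a shift and turn from the pose commanded when the call began, along the tool's axes at that moment; what a row does not reach only later rows make up. A row lasts 1/12 s, in which the tool goes at most 41.7 mm and 7.16 degrees, less where a joint would pass 70% of its speed; a pose out of reach is approached as far as the arm can. A call with a gripper value outside its range is refused whole. OPENING is the closure, from -1 (fully open) to 1 (shut), so that 0 is half open, set as the call begins (- or left out, the last holds). The fingers move at their own pace and stop on an object; FORCE is the grip in N (left out, the last holds). Time passes only in rows, so rows that repeat a pose let the fingers close. It gives the time, the measured TCP pose, the force and the opening at its end, in the units of the state.
- r.sense(): the state, without advancing time (a new reading comes with each control period).
- r.snapshot(name): name is "scene" or "side" or "wrist"; returns the picture (384x512x3 uint8, blue, green, red); there is no depth.
- r.get_calibration(name): a dict with "fx", "fy", "cx", "cy" (pixels), "xyz" and "rotation" of the camera in the world. Camera axes: x right, y down, z forward; pixel columns grow to the right and rows downward; lengths in m; the calibration is good to about 2 mm. A picture is of the moment at which its call begins: read the wrist's pose just before it. get_calibration takes no time and is no camera call; for the wrist camera it gives the pose at the moment of the call.
- r.close_job(): hands the job in, once; it reports no verdict.
Trained networks look in the newest picture that a camera, given by its name, has taken for a name from the list of things; names that differ only in an ending like _2 or _b are one class to them, and where a whole thing is asked for, a point or a joint stands for the part that bears it (a point fixed in the world has none). Each returns a list of dicts, best first, with "score" (0 to 1); they miss things now and then, are a little off and sometimes report something else, mostly with a low value. They report only what shows in the picture. A call takes as long as a camera call. They do not tell look-alikes from the thing itself.
- r.regions_of(camera, query): "pixels" (384x512 bool, what is visible of it) and "rect" ([left, top, width, height] in pixels, round what is visible of it).
The state is a dict: "time": time; "joints": joint angles; "qvel": joint speeds; "joint_efforts": joint torques, N m; "eef_pos": TCP position; "orientation": TCP orientation; "wrist_force": force on the tool from outside, world axes, zero at the start; "torque": the same for the moment, N m; "width": finger opening in m.
Only numpy, scipy, OpenCV 4.12 (cv2) and the standard library are available. Lean on these libraries where they do the work, as an engineer would, in place of code of your own. Each camera call takes 0.05 s, during which the arm holds its last target.

TASK

Pick up the free-standing bench timer by its tail and stand it squarely in the middle of the rubber mat, long side along the mat's long side (either way round), and let go. Then turn its stiff knob clockwise until the pointer stands at the one long mark, pressing down on the knob meanwhile (firmly, about 15 N, never more than 60 N) so that the light timer neither spins nor slides on the mat. Leave the timer standing square on the mat with the dial set, and do not disturb the ring, the flask or the bin.

Things in the scene. Friction and masses are not known exactly. Their poses are not given: they have to be found in the camera images.
- timer: White plastic bench timer, loose, 0.3 to 0.5 kg. From above: round head 92 mm in diameter, centred 30 mm along +x from the origin; block-shaped tail 56 mm wide (y) back to x = -85 mm; 161 mm overall. Flat top 50 mm above its feet; knob on the head. Origin on the long axis at the level of the feet's undersides; x from tail to head, z up. Starts upright on the table, off the mat.
- tail_grip (a point): Middle of the timer's tail, 50 mm back (-x) from the timer's origin, 34 mm above its feet; a place to grip the tail across its 56 mm width. Axes as the timer's.
- knob_top (a point): Centre of the knob's top, on its upright axis: 30 mm along the timer's +x, 85 mm above the feet. Black knob: round skirt 64 mm in diameter, top 57 mm above the feet; on it a bar grip 52 mm long, 16 mm thick, 28 mm tall. Skirt and bar turn together: fingertips may press on the skirt. x axis: along the bar to its pointer end (white nose and line); z up.
- dial (a joint): Turn of the knob, rad, 0 to 4.2, growing clockwise from above; pointer along the timer's +x at 0, at the long mark at 2.4. Ticks every 0.4 rad; only the one at 2.4 is long and thick (11 by 6 mm, others 5 by 1.5). Starts at 0 to 0.5; usually takes two grasps. Drag 0.28 N m, stays where left; the unpressed timer would spin with it, 8 to 20 N downward on the knob holds it.
- mat: Fixed black rubber mat, 210 mm (x) by 130 mm (y), 4 mm thick, with a thin white rectangle near its edge. Origin: centre of its underside, at table height; x along its long side. The timer's origin belongs over the mat's centre.
- ring: Bystander: dark steel ring lying flat, 90 mm outside, 30 mm tall. Origin: centre of its underside.
- flask: Bystander: whitish plastic bottle standing, 66 mm in diameter, 180 mm tall. Origin: centre of its underside.
- bin: Bystander: small open blue plastic bin, 140 by 110 mm, 60 mm tall. Origin: centre of its underside.
There are look-alikes about, which are no part of the job. Leave any green or red look-alike of the timer alone.

How it is judged:
By the outcome, as a careful person would: the job done as asked, in the order asked, and still so for the second after the job is handed in, with the robot touching nothing.
It also fails if it takes over 72 s, if anything falls off the work surface, if the arm or the gripper's body presses on something with over 40 N, if the wrist force passes 120 N, or if a joint passes its speed limit or range.

## Working session

There is one attempt and no reset: what is moved stays moved. The work goes in short steps, Python scripts to look and compute and a shell command to move; the robot and the scene stay as the last step left them, time stands still between calls to the robot, and variables do not carry over. Pictures are saved under pics/ and viewed, and the job is handed in when it is done.

```bash
mkdir -p pics; ls
python3 - <<'E'
from station import r
import cv2
s=r.sense();print({k:(v if not hasattr(v,'__len__') else [round(float(a),3) for a in v]) for k,v in s.items()})
for n in ["scene","side","wrist"]:
    im=r.snapshot(n);cv2.imwrite(f'pics/{n}0.png',im);c=r.get_calibration(n);print(n,c)
E
```

```text
pics
{'time': 0.0, 'joints': [-0.878, 0.502, -0.427, 1.551, 0.221, 1.138, -0.21], 'qvel': [-0.0, 0.003, 0.001, 0.001, -0.001, 0.0, -0.002], 'joint_efforts': [0.0, -56.956, -5.816, -28.093, 0.011, 0.013, -0.0], 'eef_pos': [0.271, 0.59, 0.252], 'orientation': [-1.571, 0.002, 1.141], 'wrist_force': [-0.232, 0.849, 0.518], 'torque': [0.014, 0.033, 0.043], 'width': 0.08540160150231102}
scene {'fx': 408.09609263253407, 'fy': 408.09609263253407, 'cx': 251.00792705366024, 'cy': 191.9365770806149, 'xyz': array([0.99180204, 0.58005272, 1.21532604]), 'rotation': array([-2.55942552, -0.00483776,  2.53234074])}
side {'fx': 461.13222919145994, 'fy': 461.13222919145994, 'cx': 256.0572642009584, 'cy': 192.42466844127512, 'xyz': array([ 0.4669552 , -0.90645891,  0.86414309]), 'rotation': array([-2.27740775, -0.02053893, -0.07701968])}
wrist {'fx': 265.9836630670438, 'fy': 265.9836630670438, 'cx': 256.4145746748049, 'cy': 193.70081237976535, 'xyz': array([0.19499801, 0.62511679, 0.37362894]), 'rotation': array([2.80999734e+00, 6.16884438e-04, 1.14206544e+00])}
```

View pics/scene0.png

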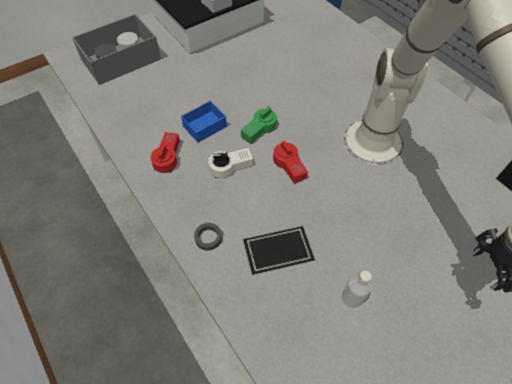

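View pics/side0.png

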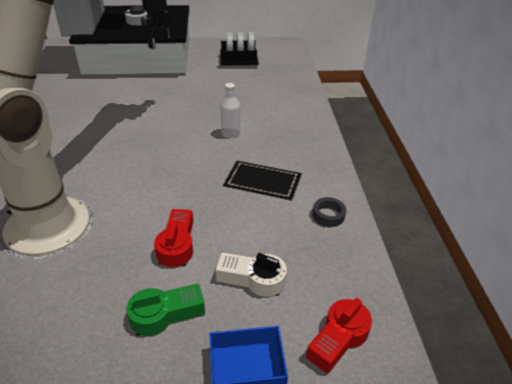

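View pics/wrist0.png

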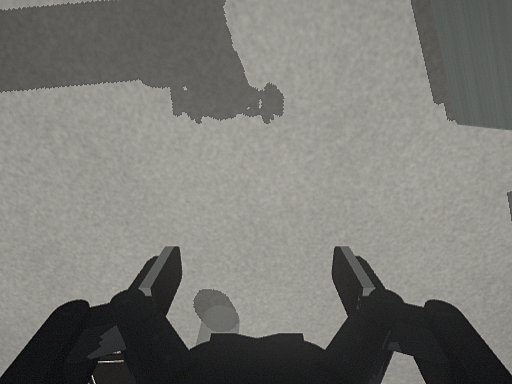

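```bash
cat > h.py <<'E'
from station import r
import numpy as np, cv2
from scipy.spatial.transform import Rotation as Ro
def cam(n):
    c=r.get_calibration(n); return c, Ro.from_euler('xyz',c['rotation']).as_matrix()
def unproj(n,uv,z,cc=None):
    c,R=cc or cam(n); uv=np.atleast_2d(uv).astype(float)
    d=np.c_[(uv[:,0]-c['cx'])/c['fx'],(uv[:,1]-c['cy'])/c['fy'],np.ones(len(uv))]@R.T
    t=(z-c['xyz'][2])/d[:,2]; return c['xyz']+d*t[:,None]
def proj(n,P,cc=None):
    c,R=cc or cam(n); q=(np.atleast_2d(P)-c['xyz'])@R
    return np.c_[q[:,0]/q[:,2]*c['fx']+c['cx'],q[:,1]/q[:,2]*c['fy']+c['cy']]
def tool():
    s=r.sense(); return s,np.array(s['eef_pos']),Ro.from_euler('xyz',s['orientation']).as_matrix()
E
python3 - <<'E'
from h import *
s,p,R=tool();print(R.round(3))
for n in ["scene","side"]:
    im=r.snapshot(n)
    for q,z in [("timer",.03),("mat",.004),("ring",.015),("flask",.05),("bin",.03),("knob_top",.07)]:
        for d in r.regions_of(n,q)[:5]:
            m=d['pixels'];v,u=np.nonzero(m);g=im[m].mean(0)
            rc=d['rect'];print(n,q,round(d['score'],2),rc,m.sum(),g.round(),unproj(n,[u.mean(),v.mean()],z)[0].round(3))
E
```

```text
[[ 0.417 -0.001 -0.909]
 [ 0.909 -0.001  0.417]
 [-0.002 -1.     0.   ]]
scene timer 0.91 [273.3, 139.4, 31.4, 43.4] 886 [ 51.  53. 157.] [ 0.344 -0.089  0.03 ]
scene timer 0.89 [239.3, 105.0, 40.8, 39.3] 796 [ 71. 120.  61.] [ 0.33  -0.298  0.03 ]
scene timer 0.87 [210.2, 146.3, 47.1, 34.1] 991 [131. 139. 142.] [ 0.528 -0.209  0.03 ]
scene timer 0.81 [149.8, 132.4, 31.4, 41.1] 846 [ 46.  48. 149.] [ 0.7   -0.377  0.03 ]
scene mat 0.93 [243.9, 228.2, 72.3, 45.4] 2435 [54. 57. 59.] [0.587 0.163 0.004]
scene ring 0.97 [194.3, 222.4, 29.5, 27.0] 458 [76. 76. 76.] [ 0.749 -0.003  0.015]
scene flask 0.6 [342.5, 269.9, 28.1, 36.2] 789 [145. 149. 150.] [0.486 0.415 0.05 ]
scene flask 0.56 [210.7, 147.5, 44.9, 31.3] 945 [130. 139. 142.] [ 0.536 -0.196  0.05 ]
scene bin 0.96 [181.8, 100.0, 46.7, 42.9] 1170 [130.  72.  40.] [ 0.5   -0.437  0.03 ]
scene knob_top 0.78 [211.7, 153.1, 18.1, 12.1] 216 [51. 53. 54.] [ 0.564 -0.212  0.07 ]
scene knob_top 0.77 [277.1, 140.1, 21.3, 18.0] 193 [ 43.  46. 163.] [ 0.347 -0.114  0.07 ]
scene knob_top 0.62 [253.4, 105.2, 22.8, 17.3] 162 [ 67. 122.  55.] [ 0.
[... 701 characters left out ...]
.007  0.015]
side ring 0.7 [221.5, 159.8, 78.9, 44.0] 1993 [35. 37. 39.] [0.586 0.14  0.015]
side flask 0.9 [221.2, 83.3, 20.4, 53.7] 886 [129. 131. 135.] [0.502 0.46  0.05 ]
side flask 0.68 [256.9, 250.4, 21.2, 28.3] 515 [31. 32. 33.] [ 0.561 -0.217  0.05 ]
side bin 0.72 [209.7, 324.5, 76.9, 59.0] 4026 [142.  58.  22.] [ 0.505 -0.428  0.03 ]
side knob_top 0.87 [253.9, 248.9, 27.8, 29.9] 569 [37. 39. 41.] [ 0.559 -0.234  0.07 ]
side knob_top 0.81 [133.4, 293.1, 31.6, 24.7] 637 [ 39. 102.  24.] [ 0.304 -0.319  0.07 ]
side knob_top 0.77 [338.5, 296.7, 29.9, 35.7] 744 [ 18.  20. 161.] [ 0.718 -0.372  0.07 ]
side knob_top 0.6 [163.1, 227.7, 22.9, 18.6] 436 [ 16.  18. 160.] [ 0.345 -0.135  0.07 ]
```

```bash
cat >> h.py <<'E'
from scipy.optimize import minimize
def cyl(x,rad,z0,z1,n=40):
    t=np.linspace(0,2*np.pi,n); c=np.c_[x+rad*np.cos(t),rad*np.sin(t)]
    return np.r_[np.c_[c,c[:,0]*0+z0],np.c_[c,c[:,0]*0+z1]]
def box(x0,x1,y,z0,z1): return np.array([[a,b,c] for a in(x0,x1) for b in(-y,y) for c in(z0,z1)])
PARTS=[cyl(.03,.046,0,.05),box(-.085,.03,.028,0,.05),cyl(.03,.032,.05,.057)]
def sil(n,pose,cc,z0,S=4):
    x,y,th=pose; R=Ro.from_euler('z',th).as_matrix(); m=np.zeros((384*S,512*S),np.uint8)
    for P in PARTS:
        q=proj(n,P@R.T+[x,y,z0],cc); h=cv2.convexHull(((q+.5)*S*16-8).round().astype(np.int32)[:,None])
        cv2.fillConvexPoly(m,h,255,shift=4)
    return cv2.resize(m,(512,384),interpolation=cv2.INTER_AREA)/255.
def fit(obs,x0,z0=0.):
    # obs: list (name, cc, mask, ignore)
    def f(p):
        e=0
        for n,cc,m,ig in obs:
            d=np.abs(sil(n,p,cc,z0)-m); d[ig]=0; e+=d.sum()/m.sum()
        return e
    b=min((minimize(f,[x0[0],x0[1],x0[2]+o],method='Nelder-Mead',options=dict(initial_simplex=np.array(x0)+[0,0,o]+np.array([[0,0,0],[.01,0,0],[0,.01,0],[0,0,.15]]),xatol=1e-4,fatol=1e-5)) for o in(-.1,.1)),key=lambda k:k.fun)
    return b.x,b.fun
def quad(n,mask,z,cc):
    c,_=cv2.findContours(mask.astype(np.uint8),cv2.RETR_EXTERNAL,cv2.CHAIN_APPROX_NONE); c=max(c,key=cv2.contourArea)
    w=unproj(n,c[:,0],z,cc)[:,:2]
    return cv2.minAreaRect((w*1000).astype(np.float32))
E
python3 - <<'E'
from h import *
obs=[]
for n in ["scene","side"]:
    im=r.snapshot(n);cc=cam(n)
    for d in r.regions_of(n,"mat")[:1]: print(n,'mat',quad(n,d['pixels'],.004,cc))
    for d in r.regions_of(n,"timer"):
        g=im[d['pixels']].mean(0)
        if g.max()-g.min()<40:
            m=d['pixels'];
            # knob bar: ignore dark pixels outside
            k=[e for e in r.regions_of(n,"knob_top") if im[e['pixels']].mean(0).ptp()<30] if False else []
            ig=np.zeros((384,512),bool)
            dark=(im.max(2)<90); ig=cv2.dilate((dark&cv2.dilate(m.astype(np.uint8),np.ones((9,9))).astype(bool)).astype(np.uint8),np.ones((2,2))).astype(bool)
            o=(n,cc,m.astype(float),ig); obs.append(o); print(n,fit([o],[.53,-.21,0])); break
x,f=fit(obs,[.53,-.21,0]);print(x,f)
for n,cc,m,ig in obs:
    im=r.snapshot(n); s=sil(n,x,cc,0)
    c,_=cv2.findContours((cv2.resize(s,None,fx=4,fy=4)>.5).astype(np.uint8),0,1)
    big=cv2.resize(im,None,fx=4,fy=4);cv2.drawContours(big,c,-1,(0,255,0),1)
    b=np.vstack(c)[:,0];l,t=b.min(0)-60;big=big[t:t+400,l:l+400];cv2.imwrite(f'pics/fit_{n}.png',big)
E
python3 -c "
import cv2;import numpy as np
cv2.imwrite('pics/fit.png',np.hstack([cv2.imread(f'pics/fit_{n}.png') for n in('scene','side')]))"
```

```text
scene mat ((583.910888671875, 161.75611877441406), (131.79989624023438, 212.42478942871094), 68.41162872314453)
scene (array([ 0.52804075, -0.21495685, -0.2416394 ]), np.float64(0.08301000145551328))
side mat ((588.0843505859375, 157.5538330078125), (138.26783752441406, 213.9210968017578), 69.76498413085938)
side (array([ 0.53131777, -0.2165155 , -0.25164952]), np.float64(0.03309250602068282))
[ 0.5295573  -0.21580712 -0.24161887] 0.13286459460994918
```

View pics/fit.png

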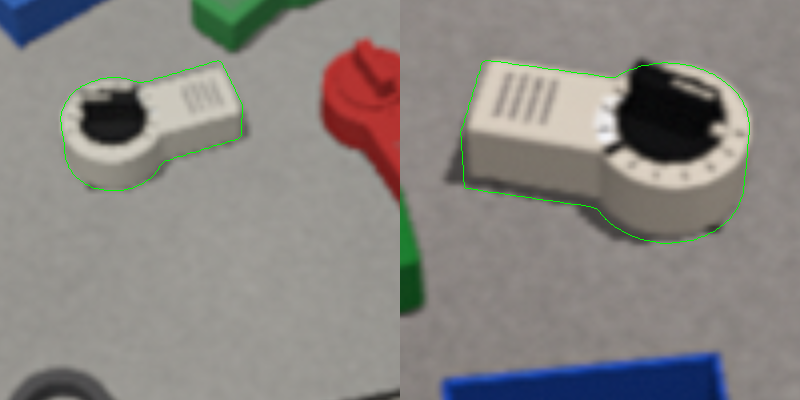

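```bash
T='x'; python3 -m inch '[[[-0.26,-0.03,-0.466,0],[-0.26,-0.03,-0.466,0],[-0.26,-0.03,-0.466,0],[-0.26,-0.03,-0.466,0],[-0.26,-0.03,-0.466,0],[-0.26,-0.03,-0.466,0],[-0.26,-0.03,-0.466,0],[-0.26,-0.03,-0.466,0],[-0.26,-0.03,-0.466,0],[-0.26,-0.03,-0.466,0],[-0.26,-0.03,-0.466,0],[-0.26,-0.03,-0.466,0]]]' -1 40
python3 -m inch '[[[0,0,0,0],[0,0,0,0],[0,0,0,0],[0,0,0,0]]]'
python3 - <<'E'
from h import *
s,p,R=tool();print(p,R.round(3),s['joints'])
cc=cam('wrist');im=r.snapshot('wrist');cv2.imwrite('pics/w1.png',im)
for d in r.regions_of('wrist',"mat")[:2]: print(d['score'],quad('wrist',d['pixels'],.004,cc))
E
```

```text
time: 2.25
eef_pos: [0.5667, 0.1863, 0.2818]
orientation: [-1.571, -0.0, 1.141]
wrist_force: [1.1, 0.6, -0.7]
width: 0.0856
time: 2.58
eef_pos: [0.5648, 0.19, 0.2813]
orientation: [-1.57, -0.001, 1.144]
wrist_force: [0.6, 0.4, 0.2]
width: 0.0855
[0.56479664 0.1899601  0.28131169] [[ 0.414 -0.001 -0.91 ]
 [ 0.91   0.001  0.414]
 [ 0.001 -1.     0.001]] [-0.15729558  0.35888916 -0.27050539  1.66582535  0.10270116  1.13113139
  0.68840407]
0.88 ((584.054931640625, 160.07180786132812), (130.68795776367188, 209.4866943359375), 68.9988021850586)
```

View pics/w1.png

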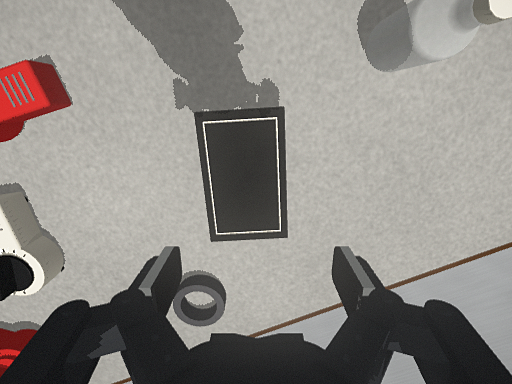

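```bash
python3 -m inch '[[[-0.393,0.03,-0.088,-0.185],[-0.393,0.03,-0.088,-0.185],[-0.393,0.03,-0.088,-0.185],[-0.393,0.03,-0.088,-0.185],[-0.393,0.03,-0.088,-0.185],[-0.393,0.03,-0.088,-0.185],[-0.393,0.03,-0.088,-0.185],[-0.393,0.03,-0.088,-0.185],[-0.393,0.03,-0.088,-0.185],[-0.393,0.03,-0.088,-0.185],[-0.393,0.03,-0.088,-0.185],[-0.393,0.03,-0.088,-0.185]]]'
python3 -m inch '[[[0,0,0,0],[0,0,0,0],[0,0,0,0],[0,0,0,0]]]'
python3 - <<'E'
from h import *
s,p,R=tool();print(p,R.round(3),s['joints'])
cc=cam('wrist');im=r.snapshot('wrist');cv2.imwrite('pics/w2.png',im)
for d in r.regions_of('wrist',"timer"):
    m=d['pixels'];g=im[m].mean(0);print(d['score'],d['rect'],g)
    if g.max()-g.min()<30:
        dark=(im.max(2)<90); ig=cv2.dilate((dark&cv2.dilate(m.astype(np.uint8),np.ones((9,9))).astype(bool)).astype(np.uint8),np.ones((2,2))).astype(bool)
        x,f=fit([('wrist',cc,m.astype(float),ig)],[.53,-.216,-.243]);print(x,f)
        c,_=cv2.findContours((sil('wrist',x,cc,0)>.5).astype(np.uint8),0,1);cv2.drawContours(im,c,-1,(0,255,0),1);cv2.imwrite('pics/w2f.png',im)
        a=np.array([np.cos(x[2]),np.sin(x[2]),0]);tg=np.r_[x[:2],0]-.05*a;tg[2]=.037
        print('tail',tg,'shift in tool',(R.T@(tg-p)).round(4), 'tool z az',np.arctan2(-R[1,2],-R[0,2]))
E
```

```text
time: 3.68
eef_pos: [0.4815, -0.2068, 0.2512]
orientation: [-1.57, 0.0, 1.323]
wrist_force: [-0.3, 1.4, 0.7]
width: 0.0853
time: 4.02
eef_pos: [0.4826, -0.2042, 0.2515]
orientation: [-1.571, -0.0, 1.329]
wrist_force: [-0.1, -0.8, -0.6]
width: 0.0858
[ 0.48263733 -0.20419012  0.25149175] [[ 0.239  0.    -0.971]
 [ 0.971  0.     0.239]
 [ 0.    -1.    -0.   ]] [ 0.42947879  0.24899014 -0.09369434  1.87715557  0.02667518  1.01645296
  1.65357067]
0.97 [78.0, 2.4, 126.1, 142.1] [ 79.87605606 144.93837591  67.0805089 ]
0.86 [168.9, 293.4, 58.1, 53.9] [ 41.2968955   43.33756012 141.66593791]
0.7 [221.6, 138.0, 68.9, 122.4] [177.3344349  186.13565763 188.80799736]
[ 0.53092616 -0.21426489 -0.27068669] 0.03321864105853842
tail [ 0.48274679 -0.20089523  0.037     ] shift in tool [0.0031 0.2145 0.0007] tool z az -0.2418441793918239
0.61 [254.3, 3.2, 154.1, 76.6] [ 55.19091297  58.01290529 198.56868601]
0.46 [387.9, 264.9, 59.5, 42.3] [64.69715603 64.66026134 65.22290546]
[ 0.95952904 -0.46095199 -0.90253361] 0.019984627209838585
tail [ 0.92854787 -0.42170702  0.037     ] shift in tool [-0.1045  0.2146 -0.485 ] tool z az -0.2418441793918239
```

View pics/w2f.png

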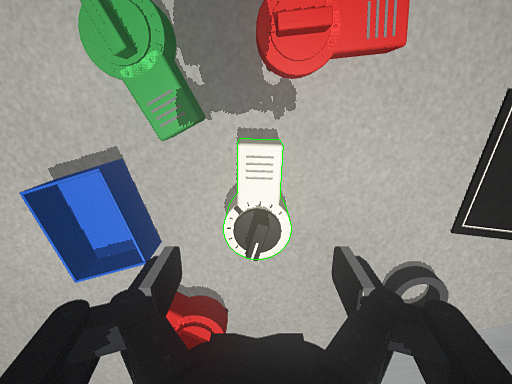

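```bash
python3 -m inch '[[[0.002,0.04,0,0.014],[0.002,0.08,0,0.014],[0.002,0.12,0,0.014],[0.002,0.15,0,0.014],[0.002,0.18,0,0.014],[0.002,0.2,0,0.014],[0.002,0.214,0,0.014],[0.002,0.214,0,0.014],[0.002,0.214,0,0.014]]]'
python3 -m inch '[[[0,0,0,0],[0,0,0,0],[0,0,0,0],[0,0,0,0],[0,0,0,0],[0,0,0,0],[0,0,0,0],[0,0,0,0],[0,0,0,0],[0,0,0,0]]]' 1 50
python3 - <<'E'
from h import *
a=r.snapshot('wrist');b=r.snapshot('side')
cv2.imwrite('pics/w3.png',np.hstack([cv2.resize(a,(400,300)),b[180:330,150:350].repeat(2,0).repeat(2,1)]))
E
```

```text
time: 4.87
eef_pos: [0.4821, -0.2034, 0.0368]
orientation: [-1.569, -0.0, 1.313]
wrist_force: [-0.1, 0.8, 0.5]
width: 0.0853
time: 5.7
eef_pos: [0.4838, -0.2039, 0.039]
orientation: [-1.574, -0.0, 1.312]
wrist_force: [-0.0, 1.2, 5.3]
width: 0.0552
```

View pics/w3.png

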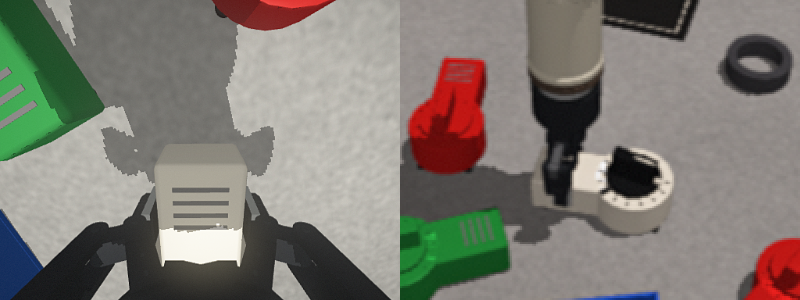

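```bash
python3 -m inch '[[[0,0,0,0],[0,0,0,0],[0,-0.01,0,0],[0,-0.03,0,0],[0,-0.06,0,0],[0,-0.09,0,0],[0,-0.09,0,0],[0,-0.09,0,0]]]' 1 90
python3 - <<'E'
from h import *
s,p,R=tool();tg=np.array([.5399,.1771,.127]);print(p,(R.T@(tg-p)).round(4),'turn',np.arctan2(-R[1,2],-R[0,2])+.3665,s['width'])
b=r.snapshot('side');a=r.snapshot('scene')
cv2.imwrite('pics/w4.png',np.hstack([a[100:250,150:350].repeat(2,0).repeat(2,1),b[150:300,150:350].repeat(2,0).repeat(2,1)]))
E
```

```text
time: 6.47
eef_pos: [0.4835, -0.2045, 0.1295]
orientation: [-1.575, 0.001, 1.312]
wrist_force: [-0.4, 0.1, -5.4]
width: 0.0546
[ 0.48350167 -0.20449124  0.12948463] [0.3833 0.0021 0.0433] turn 0.10742368469006303 0.05464424949105035
```

View pics/w4.png

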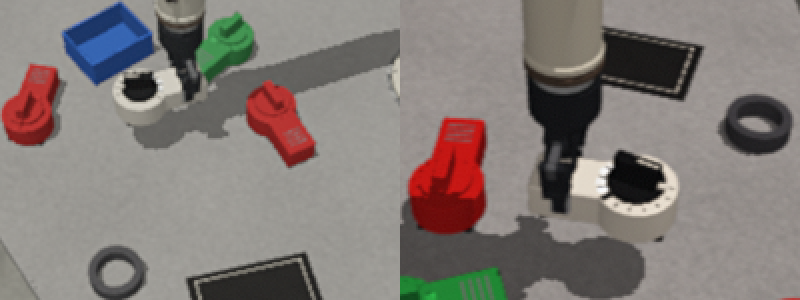

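```bash
python3 -m inch '[[[0.03,0,0.005,0.02],[0.065,0,0.01,0.04],[0.1,0,0.014,0.06],[0.135,0,0.018,0.08],[0.17,0,0.022,0.1],[0.205,0,0.026,0.107],[0.24,0,0.03,0.107],[0.275,0,0.034,0.107],[0.31,0,0.038,0.107],[0.345,0,0.042,0.107],[0.37,0,0.043,0.107],[0.383,0,0.043,0.107]]]'
python3 -m inch '[[[0,0,0,0],[0,0,0,0],[0,0,0,0],[0,0,0,0]]]'
cat > m.py <<'E'
from h import *
import sys
z0=float(sys.argv[1]);x0=[float(v) for v in sys.argv[3:6]] if len(sys.argv)>3 else [.5845,.16,-.3665]
obs=[];vis=[]
for n in ['scene','side']+(['wrist'] if len(sys.argv)>6 else []):
    cc=cam(n);im=r.snapshot(n);u0=proj(n,[[x0[0],x0[1],z0+.025]],cc)[0]
    best=None
    for d in r.regions_of(n,'timer'):
        m=d['pixels'];v,u=np.nonzero(m)
        if np.hypot(u.mean()-u0[0],v.mean()-u0[1])<30: best=m;break
    if best is None: print(n,'not found');continue
    m=best;dark=im.max(2)<90
    ig=cv2.dilate((dark&cv2.dilate(m.astype(np.uint8),np.ones((9,9))).astype(bool)).astype(np.uint8),np.ones((2,2))).astype(bool)
    o=(n,cc,m.astype(float),ig);obs.append(o);x,f=fit([o],x0,z0);print(n,x.round(4),round(f,3))
    vis.append((n,cc,im,u0))
x,f=fit(obs,x0,z0);print('all',x.round(4),f)
s,p,R=tool();print('tcp',p.round(4),'az',np.arctan2(-R[1,2],-R[0,2]).round(4),s['width'])
out=[]
for n,cc,im,u0 in vis:
    S=4;big=cv2.resize(im,None,fx=S,fy=S)
    c,_=cv2.findContours((cv2.resize(sil(n,x,cc,z0),None,fx=S,fy=S)>.5).astype(np.uint8),0,1);cv2.drawContours(big,c,-1,(0,255,0),1)
    Rm=Ro.from_euler('z',-.3665).as_matrix();q=np.array([[a,b,.004] for a,b in((-.105,-.065),(.105,-.065),(.105,.065),(-.105,.065))])@Rm.T+[.5845,.16,0]
    cv2.polylines(big,[((proj(n,q,cc)+.5)*S).astype(int)[:,None].astype(np.int32)],True,(0,255,255),1)
    l,t=(u0*S).astype(int)-[200,200];l=max(l,0);t=max(t,0);big=big[t:t+400,l:l+400]
    out.append(cv2.copyMakeBorder(big,0,400-big.shape[0],0,400-big.shape[1],0))
cv2.imwrite(sys.argv[2],np.hstack(out[:2]))
E
python3 m.py 0.09 pics/m1.png
```

```text
time: 7.57
eef_pos: [0.5372, 0.1824, 0.1255]
orientation: [-1.567, -0.0, 1.21]
wrist_force: [0.2, 0.2, -4.3]
width: 0.0546
time: 7.9
eef_pos: [0.5384, 0.1748, 0.1265]
orientation: [-1.57, 0.002, 1.202]
wrist_force: [-1.1, -0.6, -4.2]
width: 0.0546
scene [ 0.5828  0.1603 -0.3217] 0.119
side [ 0.5868  0.1604 -0.3925] 0.123
all [ 0.5855  0.1606 -0.3506] 0.2565857671740025
tcp [0.539  0.1762 0.1274] az -0.3676 0.054657578115698505
```

View pics/m1.png

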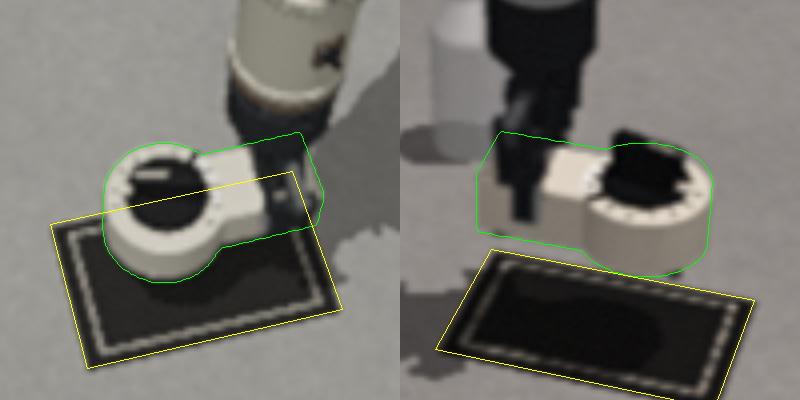

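```bash
python3 -m inch '[[[0,0.02,0,0],[0,0.04,0,0],[0,0.055,0,0],[0,0.068,0,0],[0,0.076,0,0],[0,0.08,0,0],[0,0.08,0,0],[0,0.08,0,0]]]'; python3 -m inch '[[[0,0.001,0,0],[0,0.002,0,0],[0,0.003,0,0],[0,0.003,0,0],[0,0.003,0,0]]]';python3 -m inch '[[[0,0.001,0,0],[0,0.001,0,0],[0,0.001,0,0]]]'
```

```text
time: 8.77
eef_pos: [0.5394, 0.1776, 0.0478]
orientation: [-1.571, -0.001, 1.205]
wrist_force: [-0.1, 0.1, -4.0]
width: 0.0547
time: 9.18
eef_pos: [0.539, 0.1774, 0.0446]
orientation: [-1.571, -0.0, 1.205]
wrist_force: [0.2, -0.8, -4.1]
width: 0.0547
time: 9.43
eef_pos: [0.5391, 0.1775, 0.0435]
orientation: [-1.571, -0.0, 1.205]
wrist_force: [-0.8, 0.2, -2.8]
width: 0.0547
```

```bash
python3 -m inch '[[[0,0.001,0,0],[0,0.001,0,0],[0,0.001,0,0]]]' 1 20; python3 -m inch '[[[0,0,0,0],[0,0,0,0],[0,0,0,0],[0,0,0,0],[0,0,0,0],[0,0,0,0]]]' -1;  python3 -m inch '[[[0,-0.02,0,0],[0,-0.04,0,0],[0,-0.08,0,0],[0,-0.12,0,0],[0,-0.16,0,0],[0,-0.2,0,0],[0,-0.2,0,0],[0,-0.2,0,0],[0,-0.2,0,0]]]'
python3 m.py 0.004 pics/m2.png .5845 .16 -.3665 w
python3 -c "
from h import *
a=r.snapshot('wrist');cv2.imwrite('pics/w5.png',a)"
```

```text
time: 9.68
eef_pos: [0.5392, 0.1776, 0.0433]
orientation: [-1.571, -0.0, 1.205]
wrist_force: [-3.4, -0.1, 5.6]
width: 0.0545
time: 10.18
eef_pos: [0.539, 0.1774, 0.0423]
orientation: [-1.571, -0.0, 1.205]
wrist_force: [-1.4, 0.3, 0.3]
width: 0.0858
time: 10.93
eef_pos: [0.5387, 0.1772, 0.2422]
orientation: [-1.571, 0.0, 1.205]
wrist_force: [-0.3, -0.5, -0.5]
width: 0.0853
scene [ 0.5796  0.1619 -0.3639] 0.019
side [ 0.587   0.1553 -0.3751] 0.016
wrist [ 0.5839  0.1607 -0.3737] 0.003
all [ 0.5842  0.1603 -0.3668] 0.06897105046275508
tcp [0.5383 0.1772 0.2409] az -0.3657 0.08535871386138323
```

View pics/m2.png

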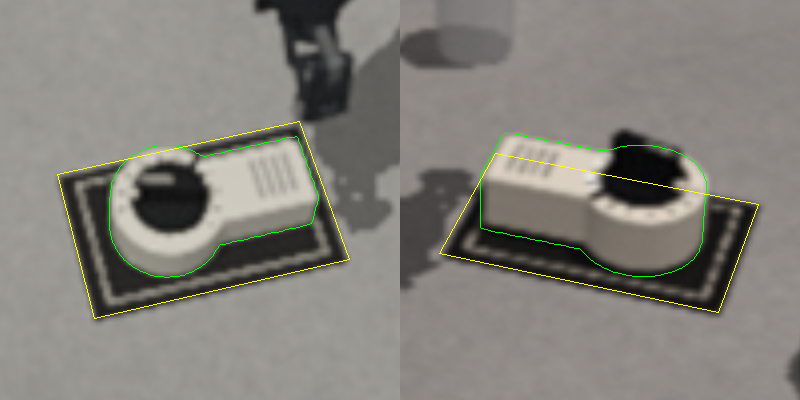

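View pics/w5.png

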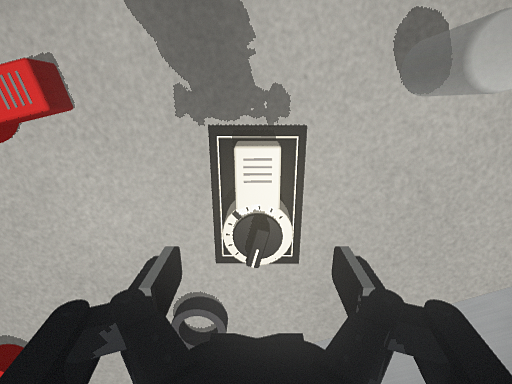

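```bash
cat > ptr.py <<'E'
from h import *
import sys
n=sys.argv[1];T=[.584,.160,-.369]
if len(sys.argv)>3: T=[float(v) for v in sys.argv[3:6]]
cc=cam(n);im=r.snapshot(n);a=np.array([np.cos(T[2]),np.sin(T[2])]);k=np.array(T[:2])+.03*a
# rectify at z=.089 plane (bar top) and z=.061 plane (skirt top): 0.2mm/px, up = timer +x
def rect(z):
    g=np.arange(-50,50,.25)/1000
    b=np.array([-a[1],a[0]])
    X=-g[:,None];Y=-g[None,:]  # rows: up=+x ; cols: left=+y
    P=np.stack([k[0]+X*a[0]+Y*b[0],k[1]+X*a[1]+Y*b[1],np.full((400,400),z)],-1).reshape(-1,3)
    q=proj(n,P,cc).reshape(400,400,2).astype(np.float32)
    o=cv2.remap(im,q[...,0],q[...,1],cv2.INTER_CUBIC);return o
A=rect(.089);B=rect(.054);
cv2.circle(A,(200,200),2,(0,0,255),-1);cv2.circle(B,(200,200),128,(0,255,0),1);cv2.circle(B,(200,200),184,(0,255,0),1)
for i in range(10):
    t=i*.4;p=(int(200+176*np.sin(t)),int(200-176*np.cos(t)));cv2.circle(B,p,3,(0,0,255) if i!=6 else (255,0,0),-1)
cv2.imwrite(sys.argv[2],np.hstack([A,B]))
yy,xx=np.mgrid[:400,:400]-200.;rr=np.hypot(xx,yy)*.25
m=(A.min(2)>150)&(rr<28)
c,l,st,ce=cv2.connectedComponentsWithStats(m.astype(np.uint8))
for i in range(1,c):
    if st[i,4]>60: print('white comp',st[i,4],'r',np.hypot(*(ce[i]-200))*.25,'cw angle',np.arctan2(ce[i][0]-200,-(ce[i][1]-200)))
print('knob',k)
E
python3 ptr.py wrist pics/p1.png
```

```text
white comp 7228 r 17.619368047973058 cw angle -0.5221994395035406
white comp 2646 r 22.414837211761146 cw angle 1.2149729202344168
knob [0.61198065 0.14917951]
```

View pics/p1.png

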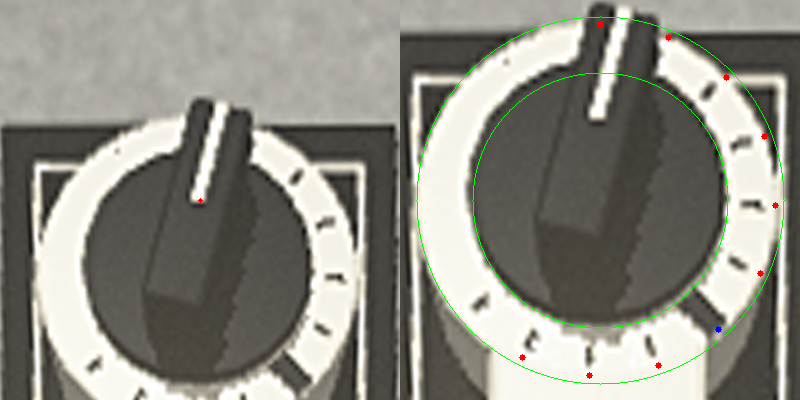

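Run:
```python
from h import *
s,p,R=tool();print(s['joints'],p,(R.T@(np.array([.612,.1492,.15])-p)).round(4),s['time'])
```

```text
[-0.22746104  0.33952451 -0.17021832  1.78185035  0.06573089  1.02730526
  0.78279699] [0.538587   0.17729201 0.24146821] [ 0.0001  0.0914 -0.0787] 11.3333
```

```bash
python3 -m inch '[[[0,0.02,-0.03,-0.12],[0,0.04,-0.06,-0.24],[0,0.06,-0.0787,-0.36],[0,0.06,-0.0787,-0.48],[0,0.06,-0.0787,-0.6],[0,0.06,-0.0787,-0.72],[0,0.06,-0.0787,-0.84],[0,0.06,-0.0787,-0.96],[0,0.06,-0.0787,-1.08],[0,0.06,-0.0787,-1.2],[0,0.06,-0.0787,-1.32],[0,0.06,-0.0787,-1.44]]]' 0.1 30
python3 -m inch '[[[0,0,0,-0.12],[0,0,0,-0.24],[0,0,0,-0.36],[0,0,0,-0.48],[0,0,0,-0.6],[0,0,0,-0.72],[0,0,0,-0.84],[0,0,0,-0.96],[0,0,0,-1.08],[0,0,0,-1.2],[0,0,0,-1.32],[0,0,0,-1.44]]]'
python3 -m inch '[[[0,0,0,-0.05],[0,0,0,-0.05],[0,0,0,-0.05],[0,0,0,-0.05]]]'
cat > d.py <<'E'
from h import *
import sys
k=np.array([.612,.1492,.090]);b=float(sys.argv[1])
s,p,R=tool();x=np.arctan2(R[1,0],R[0,0]);e=(x-(b+np.pi/2)+np.pi/2)%np.pi-np.pi/2
print('j',np.round(s['joints'],3),'p',p.round(4),'shift',(R.T@(k-p)).round(4),'turn',round(e,4),'w',s['width'],'t',s['time'],'ydir',R[:,1].round(3))
E
python3 d.py -0.579
```

```text
time: 12.33
eef_pos: [0.6124, 0.1492, 0.1819]
orientation: [-1.571, -0.0, 2.651]
wrist_force: [0.4, -0.0, 0.5]
width: 0.0383
time: 13.33
eef_pos: [0.5694, 0.1846, 0.1502]
orientation: [-1.487, 0.019, -2.453]
wrist_force: [-0.1, 0.5, 0.0]
width: 0.0388
time: 13.67
eef_pos: [0.5645, 0.191, 0.1497]
orientation: [-1.469, 0.023, -2.421]
wrist_force: [0.7, 0.2, -0.1]
width: 0.0383
j [ 0.498  1.14  -1.534  1.811  1.257  1.473  2.572] p [0.5645 0.191  0.1497] shift [-0.0068  0.0659  0.0563] turn -0.2714 w 0.03832205325630773 t 13.6667 ydir [ 0.084 -0.061 -0.995]
```

```bash
python3 -m inch '[[[0,0,0,0.12],[0,0,0,0.24],[0,0,0,0.36],[0,0,0,0.48],[0,0,0,0.6],[0,0,0,0.72],[0,0,0,0.84],[0,0,0,0.96],[0,0,0,1.08],[0,0,0,1.2],[0,0,0,1.32],[0,0,0,1.44]]]'
python3 d.py -0.579
```

```text
time: 14.67
eef_pos: [0.5649, 0.1906, 0.1502]
orientation: [-1.582, 0.104, 2.413]
wrist_force: [0.2, -0.6, -0.4]
width: 0.0385
j [ 0.478  1.001 -1.404  1.811  1.141  1.332  1.177] p [0.5649 0.1906 0.1502] shift [-0.056   0.0664  0.0003] turn 1.4215 w 0.03850555972105652 t 14.6667 ydir [ 0.085 -0.061 -0.994]
```

```bash
python3 -m inch '[[[0,-0.02,0,0.12],[0,-0.04,0,0.24],[0,-0.06,0,0.36],[0,-0.08,0,0.48],[0,-0.1,0,0.6],[0,-0.1,0,0.72],[0,-0.1,0,0.84],[0,-0.1,0,0.96],[0,-0.1,0,1.08],[0,-0.1,0,1.2],[0,-0.1,0,1.32],[0,-0.1,0,1.42]]]'
python3 d.py -0.579
python3 -c "
from h import *
s,p,R=tool();print(R.round(3));print((R.T@(np.array([.34,-.235,.26])-p)).round(3))"
```

```text
time: 15.67
eef_pos: [0.5563, 0.197, 0.2501]
orientation: [-1.676, 0.004, 0.994]
wrist_force: [-0.1, 0.3, -0.0]
width: 0.0384
j [ 0.46   0.697 -1.302  1.745  0.817  1.273 -0.055] p [0.5563 0.197  0.2501] shift [-0.0091  0.1669 -0.0555] turn 0.0026 w 0.0384236551170952 t 15.6667 ydir [ 0.086 -0.06  -0.994]
[[ 0.545  0.086 -0.834]
 [ 0.838 -0.06   0.542]
 [-0.004 -0.994 -0.105]]
[-0.48  -0.002 -0.055]
```

```bash
python3 -m inch '[[[-0.48,0,-0.055,0],[-0.48,0,-0.055,0],[-0.48,0,-0.055,0],[-0.48,0,-0.055,0],[-0.48,0,-0.055,0],[-0.48,0,-0.055,0],[-0.48,0,-0.055,0],[-0.48,0,-0.055,0],[-0.48,0,-0.055,0],[-0.48,0,-0.055,0],[-0.48,0,-0.055,0],[-0.48,0,-0.055,0]]]'
python3 d.py -0.579
python3 -m inch '[[[0,0,0.03,0],[0,0,0.06,0],[0,0,0.09,0],[0,0,0.12,0]]]'
python3 d.py -0.579
```

```text
time: 16.67
eef_pos: [0.3512, -0.222, 0.2583]
orientation: [-1.678, 0.014, 1.003]
wrist_force: [1.3, -1.1, 0.7]
width: 0.0386
j [ 1.998  0.015 -1.492  2.151  0.045  0.884  1.484] p [ 0.3512 -0.222   0.2583] shift [ 0.4554  0.1634 -0.0028] turn 0.0112 w 0.03861671387217963 t 16.6667 ydir [ 0.083 -0.069 -0.994]
time: 17.0
eef_pos: [0.2754, -0.1748, 0.2493]
orientation: [-1.673, 0.02, 0.997]
wrist_force: [-0.1, 0.1, -0.6]
width: 0.0383
j [ 1.542 -0.298 -0.904  2.331 -0.28   0.911  1.809] p [ 0.2754 -0.1748  0.2493] shift [ 0.4579  0.1601 -0.091 ] turn 0.0053 w 0.03830416108632483 t 17.0 ydir [ 0.075 -0.072 -0.995]
```

```bash
python3 -m inch '[[[0,0,0.015,0],[0,0,0.03,0],[0,0,0.045,0],[0,0,0.06,0]]]'
python3 d.py -0.579
```

```text
time: 17.33
eef_pos: [0.242, -0.1515, 0.2467]
orientation: [-1.668, 0.018, 1.001]
wrist_force: [0.7, 0.3, 0.6]
width: 0.0386
j [ 0.957 -0.307 -0.425  2.411 -0.132  0.918  1.621] p [ 0.242  -0.1515  0.2467] shift [ 0.4555  0.1625 -0.134 ] turn 0.0089 w 0.03858458132295178 t 17.3333 ydir [ 0.072 -0.067 -0.995]
```

```bash
python3 -m inch '[[[0,0,0.02,0],[0,0,0.04,0],[0,0,0.06,0],[0,0,0.06,0]]]'
python3 d.py -0.579
```

```text
time: 17.67
eef_pos: [0.2288, -0.1397, 0.2455]
orientation: [-1.629, 0.018, 1.004]
wrist_force: [0.3, 0.5, 0.7]
width: 0.038
j [ 0.769 -0.307 -0.285  2.422 -0.076  0.959  1.541] p [ 0.2288 -0.1397  0.2455] shift [ 0.4523  0.1568 -0.1592] turn 0.012 w 0.03797281465242736 t 17.6667 ydir [ 0.039 -0.047 -0.998]
```

```bash
python3 -m inch '[[[-0.03,0,0,0],[-0.06,0,0.005,0],[-0.085,0,0.012,0],[-0.079,0,0.032,0],[-0.073,0,0.052,0],[-0.067,0,0.07,0],[-0.067,0,0.07,0]]]'
python3 d.py -0.579
```

```text
time: 18.25
eef_pos: [0.161, -0.1945, 0.2468]
orientation: [-1.582, -0.001, 0.998]
wrist_force: [-0.7, 0.4, -0.1]
width: 0.0386
j [ 0.949 -0.307 -0.138  2.423 -0.053  1.012  1.842] p [ 0.161  -0.1945  0.2468] shift [ 0.5332  0.1595 -0.1907] turn 0.0058 w 0.0385679738773915 t 18.25 ydir [ 0.01  -0.006 -1.   ]
```

```bash
python3 -m inch '[[[0,0,0.015,0],[0,0,0.015,0]]]'
python3 d.py -0.579
```

```text
time: 18.42
eef_pos: [0.1555, -0.1937, 0.2454]
orientation: [-1.573, -0.005, 1.003]
wrist_force: [-0.7, -0.1, 0.6]
width: 0.0382
j [ 1.079 -0.307 -0.229  2.424 -0.087  1.018  1.909] p [ 0.1555 -0.1937  0.2454] shift [ 0.5339  0.1583 -0.2   ] turn 0.011 w 0.038158151117621 t 18.4167 ydir [ 0.004  0.003 -1.   ]
```

```bash
python3 -m inch '[[[0.015,0,-0.035,0],[0.03,0,-0.07,0],[0.06,0,-0.1,0],[0.09,0,-0.13,0],[0.13,0,-0.15,0],[0.17,0,-0.16,0],[0.21,0,-0.17,0],[0.25,0,-0.18,0],[0.29,0,-0.19,0],[0.33,0,-0.2,0],[0.37,0,-0.2,0],[0.41,0,-0.2,0]]]'
python3 -m inch '[[[0.04,0.01,0,0.005],[0.08,0.03,0,0.01],[0.11,0.05,0,0.01],[0.124,0.06,0,0.01],[0.124,0.07,0,0.01],[0.124,0.07,0,0.01],[0.124,0.07,0,0.01],[0.124,0.07,0,0.01]]]'
python3 d.py -0.579
python3 ptr.py wrist pics/p2.png
```

```text
time: 19.42
eef_pos: [0.5468, 0.0441, 0.2483]
orientation: [-1.574, -0.007, 0.997]
wrist_force: [-0.1, -0.4, 0.7]
width: 0.0382
time: 20.08
eef_pos: [0.6123, 0.1458, 0.1792]
orientation: [-1.574, -0.005, 0.988]
wrist_force: [-0.5, 0.9, 0.5]
width: 0.0383
j [ 0.187  0.588 -0.643  1.67   0.403  1.013  0.398] p [0.6123 0.1458 0.1792] shift [0.0022 0.0892 0.0024] turn -0.004 w 0.03832797445886571 t 20.0833 ydir [ 0.006  0.002 -1.   ]
white comp 8190 r 14.586130288314255 cw angle 0.20616964792332065
knob [0.61198065 0.14917951]
```

View pics/p2.png

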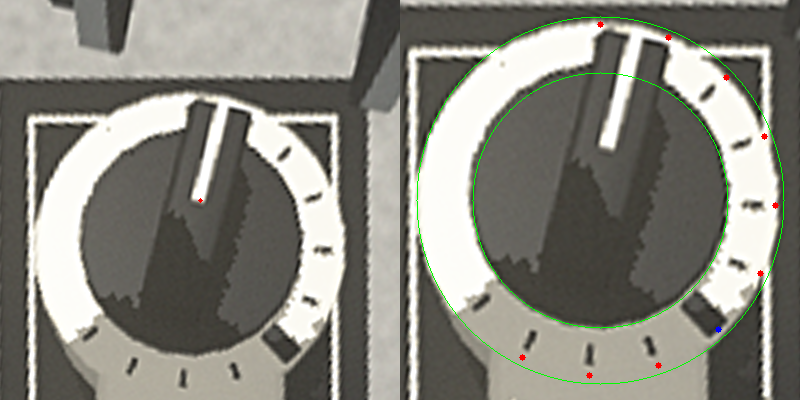

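```bash
python3 -m inch '[[[0.002,0.03,0.002,0],[0.002,0.055,0.002,0],[0.002,0.075,0.002,0],[0.002,0.085,0.002,0],[0.002,0.089,0.002,0],[0.002,0.089,0.002,0],[0.002,0.089,0.002,0],[0.002,0.089,0.002,0]]]'
python3 d.py -0.579
python3 -c "
from h import *
b=r.snapshot('side');a=r.snapshot('scene')
cv2.imwrite('pics/w6.png',np.hstack([a[180:300,210:370].repeat(2,0).repeat(2,1),b[100:220,190:350].repeat(2,0).repeat(2,1)]))"
```

```text
time: 20.8
eef_pos: [0.6129, 0.1512, 0.0909]
orientation: [-1.575, -0.007, 0.99]
wrist_force: [-0.2, 0.4, 0.3]
width: 0.0384
j [ 0.138  0.698 -0.585  1.715  0.482  0.867  0.335] p [0.6129 0.1512 0.0909] shift [-0.0022  0.0009 -0.0003] turn -0.0013 w 0.03836423701155814 t 20.8 ydir [ 0.007  0.004 -1.   ]
```

View pics/w6.png

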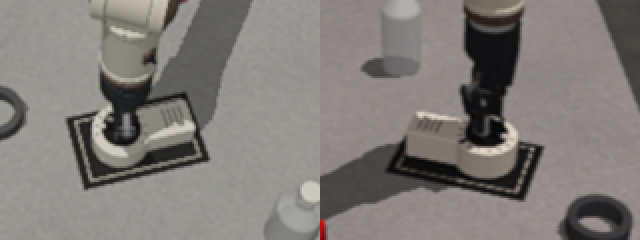

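```bash
python3 -m inch '[[[-0.002,0,0,0],[-0.002,0,0,0],[-0.002,0,0,0],[-0.002,0,0,0]]]'
python3 d.py -0.579
python3 -m inch '[[[0,0,0,0],[0,0,0,0],[0,0,0,0],[0,0,0,0],[0,0,0,0],[0,0,0,0]]]' 1 25
python3 d.py -0.579
```

```text
time: 21.23
eef_pos: [0.6107, 0.1492, 0.0893]
orientation: [-1.573, -0.005, 0.991]
wrist_force: [0.4, 0.7, -0.0]
width: 0.0384
j [ 0.14   0.698 -0.584  1.721  0.482  0.865  0.337] p [0.6107 0.1492 0.0893] shift [ 0.0007 -0.0007 -0.0011] turn -0.0011 w 0.03844414098931814 t 21.2333 ydir [ 0.005  0.003 -1.   ]
time: 21.73
eef_pos: [0.6107, 0.1496, 0.0892]
orientation: [-1.573, -0.005, 0.991]
wrist_force: [0.2, 1.8, -0.6]
width: 0.0153
j [ 0.14   0.698 -0.584  1.721  0.482  0.865  0.337] p [0.6107 0.1496 0.0892] shift [ 0.0004 -0.0008 -0.0012] turn -0.0006 w 0.015316292235785709 t 21.7333 ydir [ 0.005  0.003 -1.   ]
```

```bash
python3 -m inch '[[[0,0.002,-0.001,0],[0,0.004,-0.001,0],[0,0.004,-0.001,0],[0,0.004,-0.001,0]]]' 1 40
```

```text
time: 22.07
eef_pos: [0.6111, 0.15, 0.0889]
orientation: [-1.573, -0.004, 0.992]
wrist_force: [-10.7, -2.2, 26.9]
width: 0.0151
```

```bash
python3 -m inch '[[[0,-0.001,0.0007,0],[0,-0.001,0.0007,0],[0,-0.001,0.0007,0]]]'; python3 d.py -.579
```

```text
time: 22.32
eef_pos: [0.611, 0.1499, 0.0889]
orientation: [-1.574, -0.005, 0.991]
wrist_force: [-6.8, -0.8, 18.8]
width: 0.0151
j [ 0.139  0.699 -0.584  1.72   0.484  0.864  0.335] p [0.611  0.1499 0.0889] shift [-0.     -0.0011 -0.0012] turn -0.0004 w 0.015094939040386503 t 22.3167 ydir [ 0.005  0.002 -1.   ]
```

```bash
python3 -m inch '[[[0,0,0.0004,0.08],[0,0,0.0004,0.16],[0,0,0.0004,0.24],[0,0,0.0004,0.3],[0,0,0.0004,0.3]]]'; python3 d.py -.579;  python3 -c "
from h import *
s,p,R=tool();print(s['torque'],s['wrist_force'])
b=r.snapshot('side');a=r.snapshot('scene')
cv2.imwrite('pics/w7.png',np.hstack([a[180:300,210:370].repeat(2,0).repeat(2,1),b[100:220,190:350].repeat(2,0).repeat(2,1)]))"
```

```text
time: 22.73
eef_pos: [0.6109, 0.1499, 0.0889]
orientation: [-1.573, -0.006, 0.688]
wrist_force: [-5.5, -1.3, 18.4]
width: 0.015
j [ 0.09   0.68  -0.513  1.723  0.425  0.846  0.075] p [0.6109 0.1499 0.0889] shift [ 0.0004 -0.0011 -0.0012] turn -0.3035 w 0.015035079027276396 t 22.7333 ydir [ 0.006  0.002 -1.   ]
[-0.47468605  1.34727457 -0.12016455] [-5.48611958 -1.25739298 18.37515946]
```

View pics/w7.png

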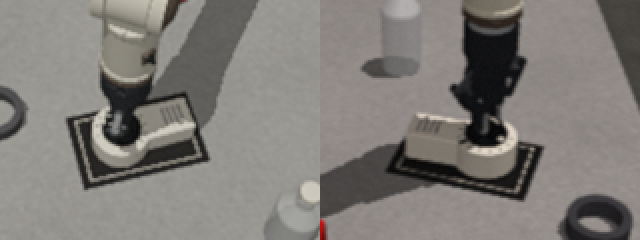

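```bash
python3 -m inch '[[[0,0,0,0.1],[0,0,0,0.2],[0,0,0,0.3],[0,0,0,0.4],[0,0,0,0.5],[0,0,0,0.5]]]'; python3 d.py -.579; python3 m.py 0.004 pics/m3.png .584 .160 -.367
```

```text
time: 23.33
eef_pos: [0.6108, 0.1498, 0.089]
orientation: [-1.57, -0.006, 0.186]
wrist_force: [-6.7, -0.8, 17.6]
width: 0.015
j [ 0.007  0.654 -0.395  1.726  0.325  0.821 -0.351] p [0.6108 0.1498 0.089 ] shift [ 0.0011 -0.001  -0.0008] turn -0.8057 w 0.014967958728516022 t 23.3333 ydir [ 0.005  0.002 -1.   ]
scene [ 0.5866  0.1685 -0.1575] 0.053
side [ 0.5872  0.1541 -0.3124] 0.016
all [ 0.5856  0.1637 -0.2012] 0.11733139683136146
tcp [0.6108 0.1498 0.0889] az -1.3805 0.014860896000464436
```

View pics/m3.png

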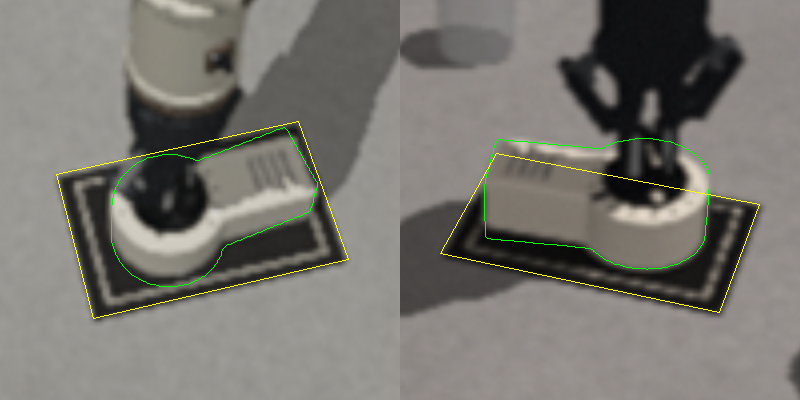

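```bash
python3 -c "
import cv2,numpy as np
a=cv2.imread('pics/m2.png');b=cv2.imread('pics/m3.png')
o=np.vstack([np.hstack([x[120:280,190:330] ,x[120:280,470:620]]) for x in(a,b)])
o=np.hstack([cv2.resize(x,None,fx=2.6,fy=2.6)[:] for x in(o[:160],o[160:])]) if 0 else np.vstack([o]);o=cv2.resize(o,None,fx=1.85,fy=1.85);cv2.imwrite('pics/cmp.png',o)"
```

```text
(no output)
```

View pics/cmp.png

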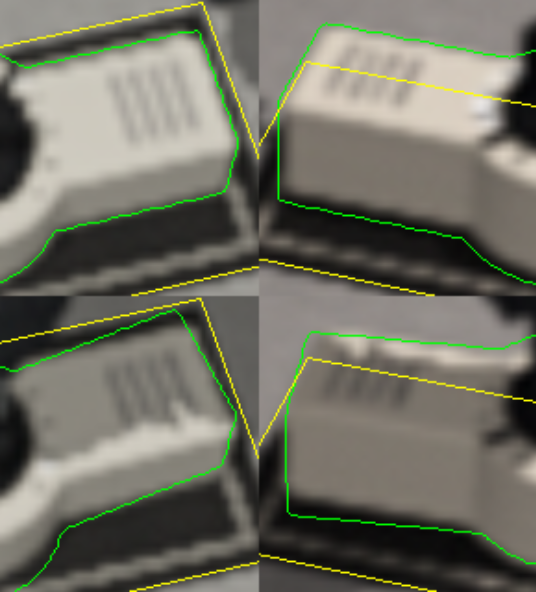

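```bash
python3 -c "
from h import *
a=r.snapshot('scene');b=r.snapshot('side')
o=cv2.imread('pics/w6.png')[::2,::2]
n=np.hstack([a[180:300,210:370],b[100:220,190:350]])
cv2.imwrite('pics/w8.png',n)
f=lambda x:np.hstack([cv2.resize(x[35:95,30:105],None,fx=5,fy=5,interpolation=2),cv2.resize(x[45:105,190:275],None,fx=5,fy=5,interpolation=2)])
p=np.vstack([f(o),f(n)]);
for x in range(0,p.shape[1],50): p[:,x]=(p[:,x]*.6+[0,60,0]).astype(np.uint8)
for y in range(0,600,50): p[y]=(p[y]*.6+[0,60,0]).astype(np.uint8)
cv2.imwrite('pics/cmp2.png',p)"
```

```text
(no output)
```

View pics/cmp2.png

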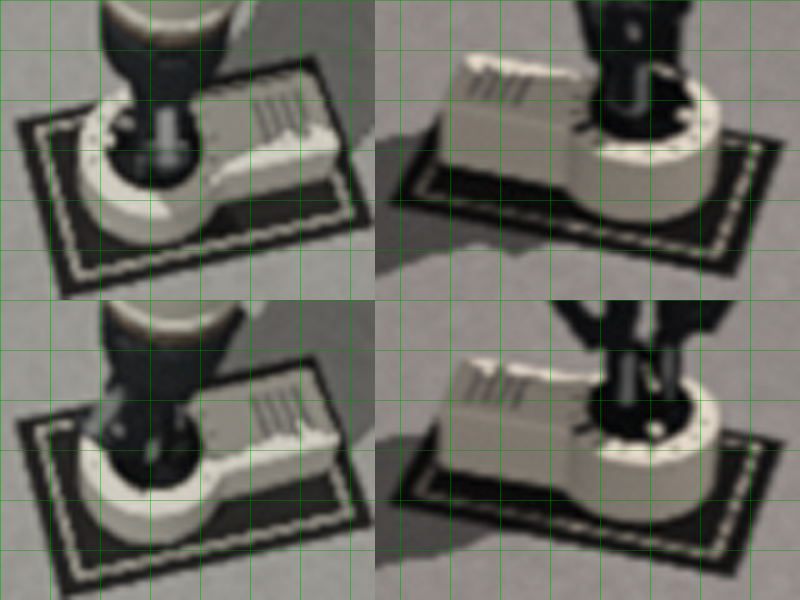

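```bash
python3 -m inch '[[[0,0,0,0.1],[0,0,0,0.2],[0,0,0,0.3],[0,0,0,0.4],[0,0,0,0.5],[0,0,0,0.6],[0,0,0,0.7],[0,0,0,0.7]]]'; python3 d.py -.579
```

```text
time: 24.3
eef_pos: [0.6106, 0.1498, 0.0889]
orientation: [-1.566, -0.003, -0.514]
wrist_force: [-6.1, -1.6, 18.5]
width: 0.0153
j [-0.116  0.63  -0.226  1.73   0.185  0.796 -0.943] p [0.6106 0.1498 0.0889] shift [ 0.0015 -0.0011  0.0001] turn -1.5057 w 0.015301598232388877 t 24.3 ydir [ 0.005  0.003 -1.   ]
```

```bash
python3 -m inch '[[[0,0,0,0.1],[0,0,0,0.2],[0,0,0,0.3],[0,0,0,0.4],[0,0,0,0.5],[0,0,0,0.6],[0,0,0,0.68],[0,0,0,0.68],[0,0,0,0.68],[0,0,0,0.68]]]'; python3 d.py -.579;python3 ptr.py wrist pics/p3.png
```

```text
time: 25.13
eef_pos: [0.6105, 0.15, 0.0889]
orientation: [-1.565, 0.002, -1.19]
wrist_force: [-6.2, -0.9, 18.6]
width: 0.0148
j [-0.237  0.619 -0.061  1.735  0.047  0.783 -1.51 ] p [0.6105 0.15   0.0889] shift [ 0.0013 -0.0011  0.0011] turn 0.9601 w 0.014846428965441628 t 25.1333 ydir [ 0.004  0.004 -1.   ]
white comp 1039 r 25.448690637470673 cw angle 0.7406160449724499
white comp 61 r 11.513643858216467 cw angle 0.8832134820057774
white comp 1010 r 13.446881862091956 cw angle 2.4555276978301435
white comp 108 r 13.174115268212027 cw angle -2.3899956343829767
white comp 199 r 25.91379248793097 cw angle 2.113269417134913
white comp 649 r 25.946361415427297 cw angle -2.251876379765605
knob [0.61198065 0.14917951]
```

View pics/p3.png

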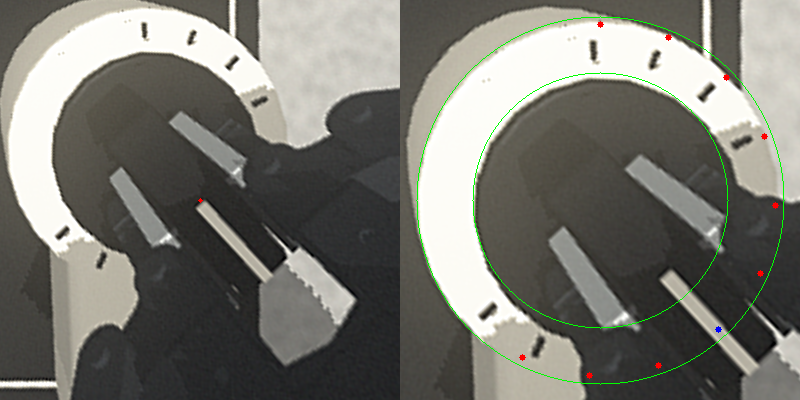

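```bash
python3 -m inch '[[[0,-0.001,0,0],[0,-0.002,0,0],[0,-0.002,0,0]]]'; python3 -m inch '[[[0,0,0,0],[0,0,0,0],[0,0,0,0],[0,0,0,0]]]' 0.1;  python3 -m inch '[[[0,-0.02,0,0],[0,-0.04,0,0],[0,-0.07,0,0],[0,-0.1,0,0],[0,-0.1,0,0],[0,-0.1,0,0],[0,-0.1,0,0]]]'
python3 d.py -.579;python3 ptr.py wrist pics/p4.png;python3 m.py 0.004 pics/m4.png .584 .160 -.367 w
```

```text
time: 25.43
eef_pos: [0.6104, 0.1499, 0.089]
orientation: [-1.565, 0.002, -1.189]
wrist_force: [-2.9, 1.4, 10.0]
width: 0.0152
time: 25.77
eef_pos: [0.6104, 0.149, 0.0876]
orientation: [-1.566, 0.001, -1.189]
wrist_force: [0.1, -0.0, 0.1]
width: 0.0387
time: 26.35
eef_pos: [0.6098, 0.1488, 0.1877]
orientation: [-1.566, 0.001, -1.189]
wrist_force: [-0.1, -1.5, -0.3]
width: 0.0386
j [-0.232  0.492 -0.066  1.683  0.036  0.963 -1.5  ] p [0.6098 0.1488 0.1877] shift [0.0006 0.0977 0.0017] turn 0.9605 w 0.03855045913020614 t 26.35 ydir [ 0.004  0.003 -1.   ]
white comp 2800 r 23.1962177991359 cw angle 1.4794290136904544
white comp 1297 r 13.117561215888408 cw angle 2.4598684147872105
white comp 1731 r 24.146695039211973 cw angle -2.88825093153346
white comp 571 r 25.76864636178763 cw angle 2.8016751770543165
knob [0.61198065 0.14917951]
scene [ 0.5824  0.1612 -0.2475] 0.024
side [ 0.5866  0.1589 -0.2478] 0.025
wrist [ 0.5867  0.1599 -0.3293] 0.083
all [ 0.5863  0.16   -0.2888] 0.15089456452289485
tcp [0.6097 0.1489 0.1872] az -2.76 0.038559642394839305
```

View pics/p4.png

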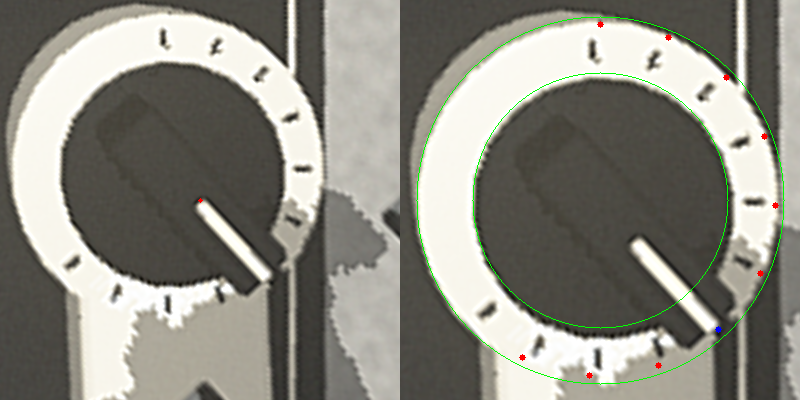

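View pics/m4.png

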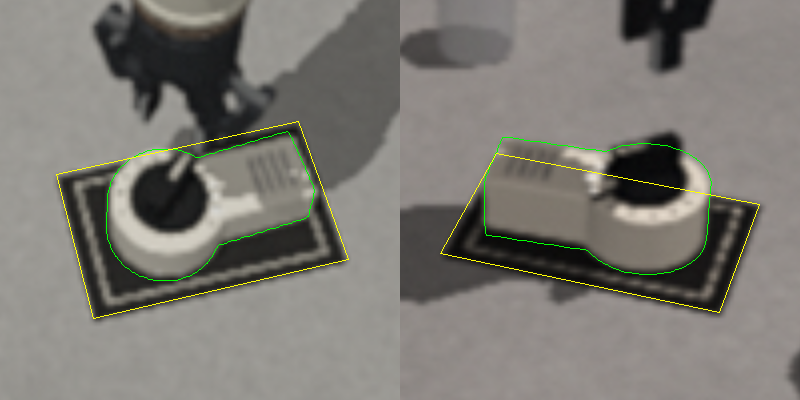

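```bash
python3 -m inch '[[[0,-0.03,0,-0.12],[-0.01,-0.055,-0.01,-0.24],[-0.02,-0.055,-0.02,-0.36],[-0.03,-0.055,-0.03,-0.48],[-0.04,-0.055,-0.04,-0.6],[-0.053,-0.055,-0.0555,-0.72],[-0.053,-0.055,-0.0555,-0.84],[-0.053,-0.055,-0.0555,-0.96],[-0.053,-0.055,-0.0555,-1.08],[-0.053,-0.055,-0.0555,-1.2],[-0.053,-0.055,-0.0555,-1.2],[-0.053,-0.055,-0.0555,-1.2]]]' -1
python3 d.py -.579
python3 -m inch '[[[0,0,0,-0.12],[0,0,0,-0.24],[0,0,0,-0.36],[0,0,0,-0.48],[0,0,0,-0.6],[0,0,0,-0.72],[0,0,0,-0.84],[0,0,0,-0.96],[0,0,0,-1.08],[0,0,0,-1.19],[0,0,0,-1.19],[0,0,0,-1.19]]]'
python3 d.py -.579;python3 ptr.py wrist pics/p5.png;python3 m.py 0.004 pics/m5.png .584 .160 -.35 w
python3 -c "
from h import *
cc=cam('wrist');a=r.snapshot('wrist');cv2.imwrite('pics/w9.png',a)
for d in r.regions_of('wrist','mat')[:1]: print(quad('wrist',d['pixels'],.004,cc))"
```

```text
time: 27.7
eef_pos: [0.5386, 0.1773, 0.2427]
orientation: [-1.568, -0.004, 0.007]
wrist_force: [0.1, -0.3, -0.3]
width: 0.0857
j [-0.105  0.347 -0.321  1.782  0.124  1.028 -0.465] p [0.5386 0.1773 0.2427] shift [ 0.0726  0.1529 -0.029 ] turn -0.9848 w 0.08569759129254903 t 27.7 ydir [ 0.004  0.003 -1.   ]
time: 28.7
eef_pos: [0.5386, 0.1772, 0.2428]
orientation: [-1.573, -0.004, 1.195]
wrist_force: [-1.0, 0.9, 0.2]
width: 0.0855
j [ 0.068  0.377 -0.541  1.776  0.22   1.044  0.642] p [0.5386 0.1772 0.2428] shift [ 0.0002  0.153  -0.0782] turn 0.2031 w 0.08547007555208802 t 28.7 ydir [ 0.004  0.003 -1.   ]
white comp 8107 r 18.257737696629945 cw angle 0.4602379553477824
white comp 1070 r 25.551910705037795 cw angle -1.3902206584300085
white comp 1317 r 12.217817140816514 cw angle 2.4539621310629727
knob [0.61198065 0.14917951]
scene [ 0.5814  0.162  -0.2486] 0.024
side [ 0.589   0.1496 -0.3358] 0.048
wrist [ 0.5823  0.1607 -0.3217] 0.005
all [ 0.5826  0.1601 -0.3004] 0.11957503122728487
tcp [0.5386 0.1775 0.2429] az -0.371 0.08527718067774927
((584.3640747070312, 160.43582153320312), (129.51126098632812, 208.89675903320312), 69.04302978515625)
```

View pics/p5.png

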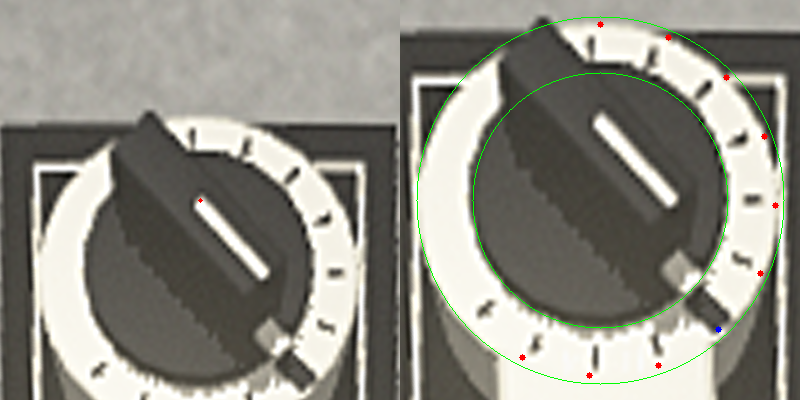

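View pics/w9.png

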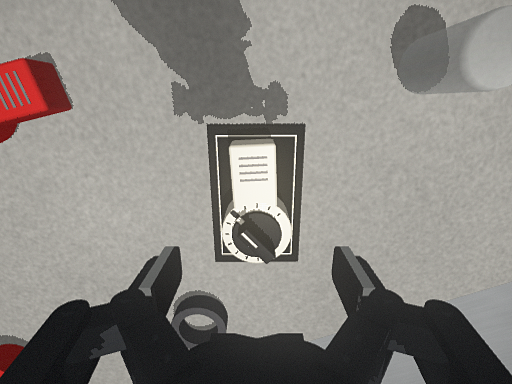

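```bash
python3 ptr.py wrist pics/p6.png .5835 .1605 -.322; python3 -c "
import cv2;a=cv2.imread('pics/p6.png');cv2.imwrite('pics/p6b.png',cv2.resize(a[170:400,150:400],None,fx=2.5,fy=2.5))"
```

```text
white comp 7067 r 19.33625308230508 cw angle 0.4870438959711264
white comp 1529 r 24.83799567571341 cw angle -1.3590390880656682
white comp 1313 r 13.412555820214607 cw angle 2.368933102201838
knob [0.61195813 0.15100607]
```

View pics/p6.png

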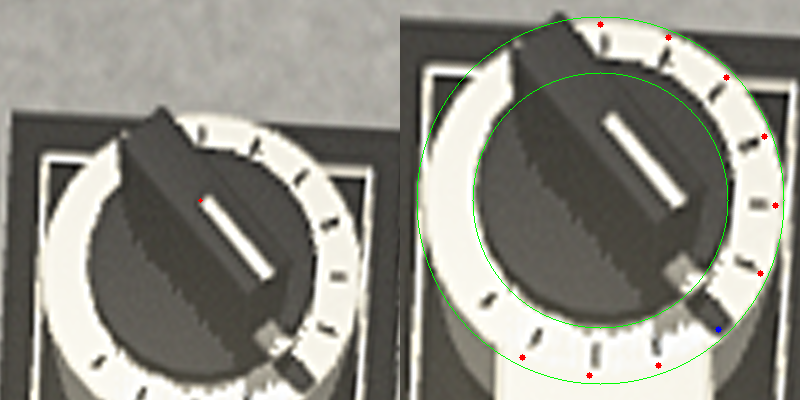

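View pics/p6b.png

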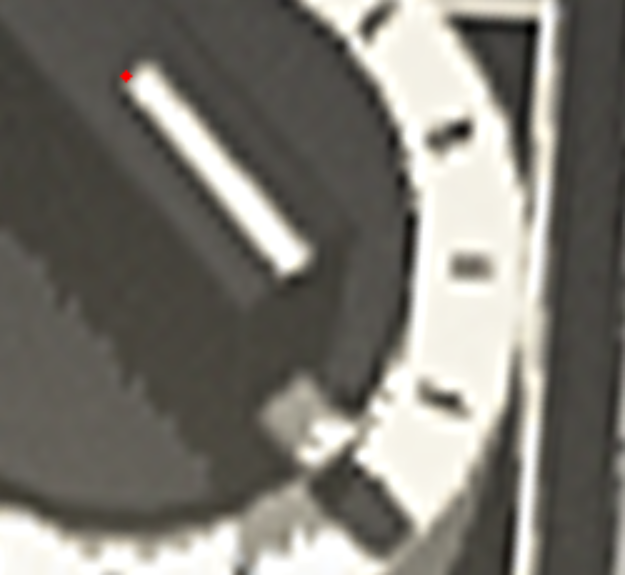

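```bash
cat > dial.py <<'E'
from h import *
import sys
from scipy.optimize import least_squares
T=[float(v) for v in sys.argv[1:4]]
n='wrist';cc=cam(n);im=r.snapshot(n);a=np.array([np.cos(T[2]),np.sin(T[2])]);k=np.array(T[:2])+.03*a;b=np.array([-a[1],a[0]])
def rect(z,N=800,h=.05):
    g=(np.arange(N)+.5)/N*2*h-h;X=-g[:,None];Y=-g[None,:]
    P=np.stack([k[0]+X*a[0]+Y*b[0],k[1]+X*a[1]+Y*b[1],np.full((N,N),z)],-1).reshape(-1,3)
    q=proj(n,P,cc).reshape(N,N,2).astype(np.float32)
    return cv2.cvtColor(cv2.remap(im,q[...,0],q[...,1],cv2.INTER_LINEAR),cv2.COLOR_BGR2GRAY)
g=(np.arange(800)+.5)/8-50;X=-g[:,None]+0*g[None];Y=-g[None]+0*g[:,None]
A=rect(.089);m=(A>150)&(np.hypot(X,Y)<30)
N,l,st,ce=cv2.connectedComponentsWithStats(m.astype(np.uint8))
for i in range(1,N):
    if st[i,4]<600: continue
    s=l==i;p=np.c_[X[s],Y[s]];c=p.mean(0);w,V=np.linalg.eigh(np.cov((p-c).T))
    if w[1]/w[0]>12:
        v=V[:,1];v=v if v@c>0 else -v
        print('line: c',c.round(2),'len',np.sqrt(12*w).round(1),'cw',round(-np.arctan2(v[1],v[0]),4),'perp off of axis',round(c[0]*v[1]-c[1]*v[0],2))
B=rect(.054);rr=np.hypot(X,Y)
bg=cv2.GaussianBlur(B,(0,0),2);m=(bg<cv2.morphologyEx(bg,cv2.MORPH_CLOSE,np.ones((81,81)))*.78)&(rr>33)&(rr<45)
N,l,st,ce=cv2.connectedComponentsWithStats(m.astype(np.uint8));C=[]
for i in range(1,N):
    if 100<st[i,4]<2500:
        s=l==i;C.append([X[s].mean(),Y[s].mean(),st[i,4]])
C=np.array(C);ang=-np.arctan2(C[:,1],C[:,0])%(2*np.pi)
idx=np.round(ang/.4);ok=(np.abs(ang-idx*.4)<.1)&(idx<=11)
f=lambda p:np.r_[ (np.c_[p[3]*np.cos(idx[ok]*.4+p[0]),-p[3]*np.sin(idx[ok]*.4+p[0])]+p[1:3]-C[ok,:2]).ravel()]
s=least_squares(f,[0,0,0,39],loss='soft_l1',f_scale=.4)
print('ticks',[(int(i),round(x-i*.4,3)) for i,x,o in zip(idx,ang,ok) if o]);print('dial rot cw',s.x.round(3),'rms',np.sqrt((f(s.x)**2).mean()).round(2))
cv2.imwrite('pics/dialdbg.png',np.hstack([A,B])[::2,::2])
E
python3 dial.py .5835 .1605 -.322
```

```text
line: c [-9.54 -9.33] len [ 3.5 25.1] cw 2.4467 perp off of axis -1.06
ticks [(0, np.float64(0.029)), (1, np.float64(0.026)), (0, np.float64(0.059)), (1, np.float64(-0.048)), (2, np.float64(0.019)), (3, np.float64(0.013)), (4, np.float64(-0.005)), (11, np.float64(-0.088)), (5, np.float64(-0.013)), (10, np.float64(-0.018)), (7, np.float64(-0.087)), (9, np.float64(-0.022)), (8, np.float64(-0.028))]
dial rot cw [-2.0000e-03 -1.0000e-03 -1.1480e+00  3.8551e+01] rms 2.13
```

```bash
python3 -m inch '[[[0,0,-0.03,-0.12],[0,0,-0.06,-0.24],[0.001,0.02,-0.0774,-0.36],[0.001,0.04,-0.0774,-0.48],[0.001,0.06,-0.0774,-0.6],[0.001,0.07,-0.0774,-0.72],[0.001,0.083,-0.0774,-0.752],[0.001,0.083,-0.0774,-0.752],[0.001,0.083,-0.0774,-0.752],[0.001,0.083,-0.0774,-0.752],[0.001,0.083,-0.0774,-0.752]]]' 0.1 25
sed -i 's/k=np.array(\[.612,.1492,.090\])/k=np.array([.611,.150,.089])/' d.py
python3 d.py -2.767; python3 dial.py .5835 .1605 -.322
```

```text
time: 30.17
eef_pos: [0.6122, 0.151, 0.1614]
orientation: [-1.578, -0.001, 1.951]
wrist_force: [-0.7, -1.1, 0.3]
width: 0.0383
j [ 0.168  0.608 -0.627  1.681  0.414  0.981  1.346] p [0.6122 0.151  0.1614] shift [-0.0005  0.0724  0.002 ] turn 0.006 w 0.038251695069552644 t 30.1667 ydir [ 0.006  0.003 -1.   ]
line: c [21.91 -5.8 ] len [10.4 38.5] cw 1.6912 perp off of axis -22.45
line: c [-8.86 -8.33] len [ 3.4 24.4] cw 2.4486 perp off of axis -0.75
ticks [(0, np.float64(0.029)), (1, np.float64(0.029)), (2, np.float64(0.02)), (3, np.float64(0.02)), (4, np.float64(0.013)), (5, np.float64(-0.007)), (10, np.float64(-0.019)), (7, np.float64(-0.023)), (8, np.float64(-0.024))]
dial rot cw [ 2.0000e-03 -1.9600e-01 -1.0320e+00  3.8578e+01] rms 0.17
```

```bash
python3 -m inch '[[[0,0.03,0.001,0.005],[0,0.05,0.001,0.005],[0,0.065,0.001,0.005],[0,0.072,0.001,0.005],[0,0.072,0.001,0.005],[0,0.072,0.001,0.005]]]'; python3 d.py -2.77
python3 -m inch '[[[0,0,0,0],[0,0,0,0],[0,0,0,0],[0,0,0,0],[0,0,0,0]]]' 1 25
python3 -m inch '[[[0,0.001,0,0],[0,0.002,0,0],[0,0.002,0,0],[0,0.002,0,0]]]' 1 40;python3 d.py -2.77
```

```text
time: 30.72
eef_pos: [0.6112, 0.1508, 0.0886]
orientation: [-1.576, -0.001, 1.948]
wrist_force: [-0.3, 0.9, 0.3]
width: 0.0382
j [ 0.133  0.698 -0.577  1.719  0.478  0.863  1.296] p [0.6112 0.1508 0.0886] shift [-0.0007 -0.0004  0.0005] turn 0.0054 w 0.03819175447397062 t 30.7167 ydir [ 0.005  0.003 -1.   ]
time: 31.13
eef_pos: [0.612, 0.1508, 0.0896]
orientation: [-1.578, -0.001, 1.948]
wrist_force: [-1.4, -0.6, 5.4]
width: 0.0153
time: 31.47
eef_pos: [0.6121, 0.1508, 0.0895]
orientation: [-1.579, 0.0, 1.947]
wrist_force: [-5.7, -1.8, 20.5]
width: 0.0149
j [ 0.132  0.697 -0.577  1.719  0.479  0.863  1.294] p [0.6121 0.1508 0.0895] shift [-0.0004  0.0005  0.0013] turn 0.0051 w 0.01489243268403297 t 31.4667 ydir [ 0.007  0.003 -1.   ]
```

```bash
python3 -m inch '[[[0,0,0,-0.024],[0,0,0,-0.048],[0,0,0,-0.048],[0,0,0,-0.048]]]';python3 d.py -2.77
python3 -m inch '[[[0,-0.001,0,0],[0,-0.002,0,0],[0,-0.002,0,0]]]'; python3 -m inch '[[[0,0,0,0],[0,0,0,0],[0,0,0,0],[0,0,0,0]]]' 0.1;  python3 -m inch '[[[0,-0.02,0,0],[0,-0.04,0,0],[0,-0.07,0,0],[0,-0.075,0,0],[0,-0.075,0,0],[0,-0.075,0,0]]]'
python3 dial.py .5835 .1605 -.322
```

```text
time: 31.8
eef_pos: [0.612, 0.1509, 0.0895]
orientation: [-1.579, 0.0, 1.996]
wrist_force: [-5.2, -2.8, 19.4]
width: 0.015
j [ 0.14   0.7   -0.588  1.718  0.488  0.866  1.335] p [0.612  0.1509 0.0895] shift [-0.0004  0.0005  0.0013] turn 0.0531 w 0.015042034156820063 t 31.8 ydir [ 0.007  0.003 -1.   ]
time: 32.05
eef_pos: [0.6119, 0.1508, 0.0897]
orientation: [-1.579, -0.001, 1.996]
wrist_force: [-1.1, 0.1, 8.9]
width: 0.0151
time: 32.38
eef_pos: [0.6105, 0.1502, 0.0876]
orientation: [-1.575, -0.001, 1.996]
wrist_force: [0.9, 0.1, -0.2]
width: 0.0384
time: 32.88
eef_pos: [0.6105, 0.1499, 0.1629]
orientation: [-1.576, -0.001, 1.996]
wrist_force: [-0.3, 0.3, 0.0]
width: 0.0379
line: c [22.18 -4.97] len [10.1 37.4] cw 1.6753 perp off of axis -22.58
line: c [-8.7  -8.91] len [ 3.3 24.5] cw 2.4037 perp off of axis -0.74
ticks [(0, np.float64(0.026)), (1, np.float64(0.022)), (2, np.float64(0.018)), (3, np.float64(0.015)), (4, np.float64(0.016)), (5, np.float64(-0.007)), (10, np.float64(-0.024)), (7, np.float64(-0.021)), (8, np.float64(-0.025))]
dial rot cw [-1.0000e-03 -2.5400e-01 -8.9900e-01  3.8552e+01] rms 0.16
```

```bash
python3 -m inch '[[[0,-0.03,0,0.1],[0.01,-0.05,0.01,0.2],[0.02,-0.05,0.02,0.3],[0.04,-0.05,0.04,0.42],[0.054,-0.05,0.058,0.54],[0.054,-0.05,0.058,0.66],[0.054,-0.05,0.058,0.746],[0.054,-0.05,0.058,0.746],[0.054,-0.05,0.058,0.746],[0.054,-0.05,0.058,0.746]]]' -1 30
cat > e.py <<'E'
from h import *
import sys
t=[float(v) for v in sys.argv[1:5]]
s,p,R=tool();print('p',p.round(4),'shift',(R.T@(np.array(t[:3])-p)).round(4),'turn',(np.arctan2(-R[1,2],-R[0,2])-t[3]).round(4),'F',s['wrist_force'].round(1),'j7',s['joints'][6].round(2),'w',s['width'],'t',s['time'],R[:,1].round(3))
E
python3 e.py .5355 .1755 .043 -.321; python3 m.py 0.004 pics/m6.png .583 .160 -.32 w
```

```text
time: 33.77
eef_pos: [0.535, 0.1751, 0.212]
orientation: [-1.573, -0.003, 1.252]
wrist_force: [0.1, 0.4, -1.0]
width: 0.0855
p [0.535  0.1751 0.212 ] shift [-0.00e+00  1.69e-01 -1.00e-04] turn 0.0024 F [ 0.1  0.4 -1. ] j7 0.68 w 0.08545418050953148 t 33.7667 [ 0.003  0.003 -1.   ]
scene [ 0.5807  0.1603 -0.2944] 0.018
side [ 0.5862  0.1575 -0.282 ] 0.019
wrist [ 0.5816  0.1604 -0.3364] 0.004
all [ 0.5844  0.1596 -0.3083] 0.06481697076672915
tcp [0.5353 0.1752 0.2128] az -0.3208 0.08538456629016533
```

View pics/m6.png

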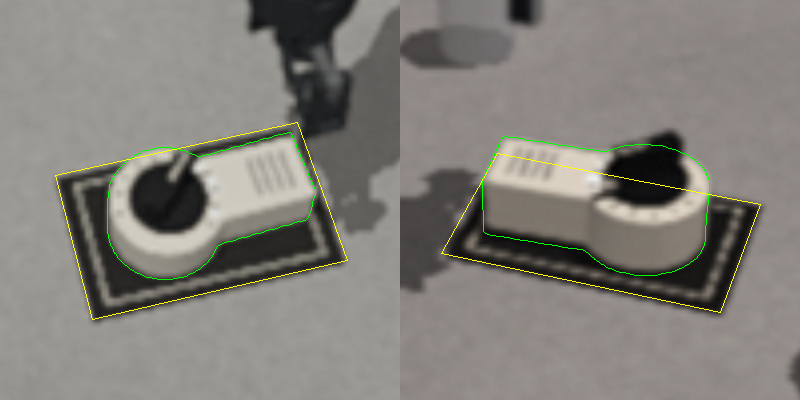

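Timer stands at yaw about −0.32 versus the mat's −0.366; I'll grip the tail and square it by sliding it.

```bash
python3 -m inch '[[[0,0.04,0,0.002],[0,0.08,0,0.002],[0,0.115,0,0.002],[0,0.14,0,0.002],[0,0.155,0,0.002],[0,0.165,0,0.002],[0,0.169,0,0.002],[0,0.169,0,0.002],[0,0.169,0,0.002]]]'; python3 e.py .5378 .1779 .043 -.3665
python3 -m inch '[[[0,0,0,0],[0,0,0,0],[0,0,0,0],[0,0,0,0],[0,0,0,0]]]' 1 30; python3 e.py .5378 .1779 .043 -.3665
```

```text
time: 34.82
eef_pos: [0.5367, 0.1762, 0.0448]
orientation: [-1.575, -0.005, 1.248]
wrist_force: [0.7, -0.1, -0.1]
width: 0.0854
p [0.5367 0.1762 0.0448] shift [ 0.0019  0.0018 -0.0005] turn 0.0436 F [ 0.7 -0.1 -0.1] j7 0.54 w 0.08538759760649363 t 34.8167 [ 0.006  0.004 -1.   ]
time: 35.23
eef_pos: [0.5368, 0.1759, 0.0452]
orientation: [-1.576, -0.005, 1.247]
wrist_force: [-1.1, 0.6, 6.8]
width: 0.0554
p [0.5368 0.1759 0.0452] shift [ 0.0022  0.0022 -0.0003] turn 0.0431 F [-1.1  0.6  6.8] j7 0.54 w 0.055409502264332756 t 35.2333 [ 0.006  0.003 -1.   ]
```

```bash
python3 -m inch '[[[0.0005,-0.0005,0,0.015],[0.001,-0.0005,0,0.03],[0.002,-0.0005,0,0.043],[0.002,-0.0005,0,0.043],[0.002,-0.0005,0,0.043],[0.002,-0.0005,0,0.043]]]' 1 50; python3 e.py .5378 .1779 .043 -.3665
```

```text
time: 35.73
eef_pos: [0.5374, 0.1778, 0.0453]
orientation: [-1.575, -0.005, 1.203]
wrist_force: [-0.5, -0.8, 8.0]
width: 0.0553
p [0.5374 0.1778 0.0453] shift [ 0.0003  0.0023 -0.0003] turn -0.0008 F [-0.5 -0.8  8. ] j7 0.5 w 0.05527468317090509 t 35.7333 [ 0.006  0.003 -1.   ]
```

```bash
python3 -m inch '[[[0,0,0,0],[0,0,0,0],[0,0,0,0],[0,0,0,0],[0,0,0,0],[0,0,0,0]]]' -1;  python3 -m inch '[[[0,-0.02,0,0],[0,-0.04,0,0],[0,-0.08,0,0],[0,-0.12,0,0],[0,-0.16,0,0],[0,-0.195,0,0],[0,-0.195,0,0],[0,-0.195,0,0],[0,-0.195,0,0]]]'
python3 m.py 0.004 pics/m7.png .5845 .160 -.3665 w;python3 dial.py .5845 .1600 -.3665
python3 -c "
from h import *
cc=cam('wrist');a=r.snapshot('wrist');cv2.imwrite('pics/w10.png',a)
for d in r.regions_of('wrist','mat')[:1]: print(quad('wrist',d['pixels'],.004,cc))"
```

```text
time: 36.23
eef_pos: [0.5364, 0.1778, 0.0442]
orientation: [-1.573, -0.004, 1.205]
wrist_force: [0.2, 0.4, -0.1]
width: 0.0857
time: 36.98
eef_pos: [0.5354, 0.1768, 0.239]
orientation: [-1.574, -0.004, 1.205]
wrist_force: [0.1, -0.7, -0.9]
width: 0.0852
scene [ 0.5816  0.161  -0.3266] 0.025
side [ 0.587   0.158  -0.3415] 0.018
wrist [ 0.5809  0.1606 -0.3877] 0.008
all [ 0.5842  0.1607 -0.346 ] 0.0777960144163952
tcp [0.5351 0.177  0.2381] az -0.3659 0.08535282705822816
line: c [-10.29  -9.17] len [ 3.6 25.2] cw 2.4023 perp off of axis 0.16
ticks [(0, np.float64(0.021)), (1, np.float64(0.021)), (2, np.float64(0.028)), (3, np.float64(-0.089)), (3, np.float64(0.042)), (4, np.float64(0.03)), (5, np.float64(0.03)), (10, np.float64(-0.025)), (7, np.float64(-0.031)), (9, np.float64(-0.016)), (8, np.float64(0.037)), (8, np.float64(-0.013))]
dial rot cw [ 5.0000e-03 -8.9200e-01 -5.7100e-01  3.8546e+01] rms 1.9
((584.3195190429688, 160.46815490722656), (132.13217163085938, 210.8038330078125), 68.99503326416016)
```

View pics/w10.png

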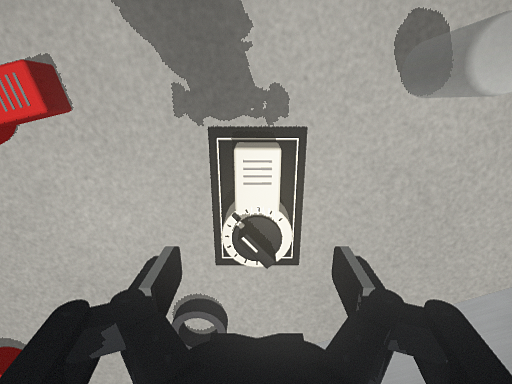

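View pics/dialdbg.png

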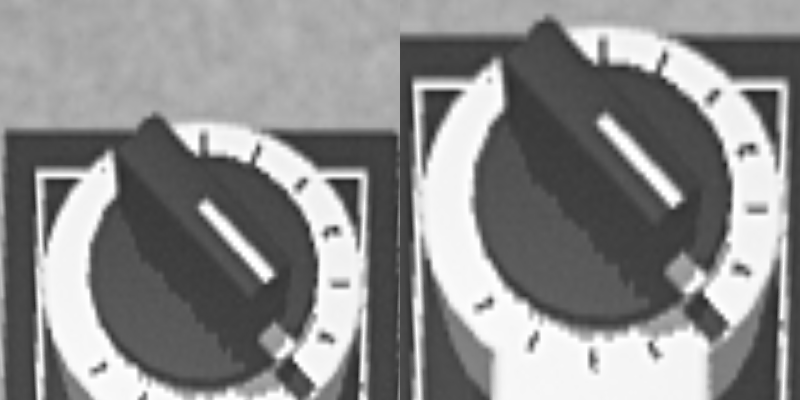

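View pics/m7.png

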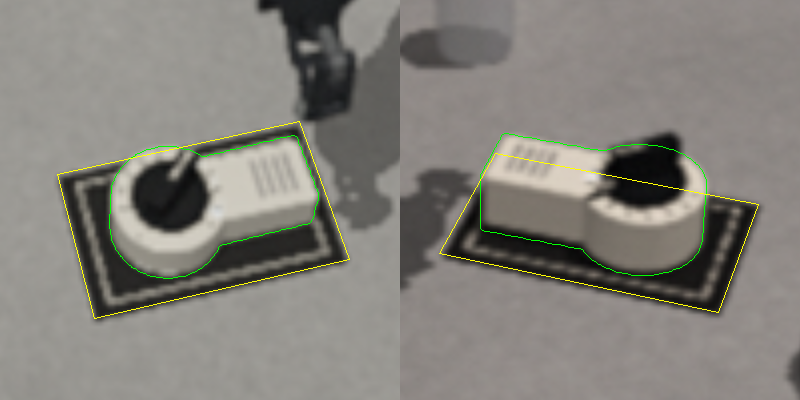

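```bash
python3 -c "
from station import r
print(r.close_job())"
```

```text
the job is handed in; nothing more can be done
None
```

I set the timer on the mat and turned its dial to the long mark. The job is handed in at about 37 s of the 72 s allowed.

**What I did**
- I gripped the timer by its tail, placed it on the mat and let go.
- I pressed on the knob with about 18 N (27 N for a moment at first contact) and turned it clockwise in one grasp.
- The turn went about 0.05 rad too far, and the timer had twisted about 0.045 rad on the mat. I turned the knob back 0.05 rad with about 20 N of press, then gripped the tail again and slid the timer square.
- Before the turn, one rotation went the wrong way into a joint limit and tilted the tool about 6°. I corrected the tilt in free air, touching nothing.

**Last checks**

| Check | Measured | Target |
|---|---|---|
| Dial | 2.40 rad | 2.4 rad |
| Timer position | within about 1–3 mm of the mat's centre | mat's centre |
| Timer yaw (dial ticks) | about -0.37 rad | mat's long side, -0.367 rad |

- **Disagreement on yaw:** outline fits gave -0.327 rad (scene camera), -0.342 (side) and -0.388 (wrist). I trusted the dial ticks and the last tail grip at -0.367, which agree with each other.
- **Noisy tick fit:** in the last picture the tick fit had a 1.9 mm residual because of two false detections. The dial reading also matched an earlier clean measurement of 2.405.
- **Ring, flask and bin:** the ring and flask look unmoved in the last pictures. I did not look at the bin again, but the arm recorded no unexpected contact force.

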